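Set the latch handle to its pencil line and start the screw hole with the bradawl

TASK

Slide the black iron latch handle along the pine door offcut, flat on the wood and without lifting it, until its foot is level with the pencil cross line and the plate lies centred along the long pencil line. Then take the bradawl out of the tool block and hold it upright with its point on the wood in the middle of the screw hole at the foot of the plate, pressing lightly with about 5 N (never over 25 N). Finish while still holding it there, hand off the latch handle, which stays on its lines; leave the brass hinge, the try square and the latch bar alone.

Things in the scene. Friction and masses are not known exactly. Their poses are not given: they have to be found in the camera images.
- offcut: pine door offcut, 120 (x) by 400 (y) by 30 mm, flat, held fast by four wooden bench dogs (19 mm round, 22 mm high, at its long edges): does not move. Origin: centre of its underside, on the bench; z up. Pencil lines 2 mm wide on its top: the long line along its y axis through the middle (x = 0), the cross line along its x axis at y = +140 mm
- offcut_mark (a point): crossing of the long pencil line and the cross line, on the top face of the offcut (30 mm above the bench); axes as offcut. Where the middle of the plate's foot edge belongs
- latch: black cast iron handle plate of a thumb latch, loose, about 0.34 kg, flat on the offcut. Plate 42 (x) by 190 (y) by 5 mm; foot = end at +y, head (with an oblong thumb slot) = end at -y; on top a D-shaped pull of 12 mm round bar. Origin: centre of its underside; z up. Its y belongs along the offcut's +y; it starts 50 to 110 mm short of its place, slightly off line and askew
- latch_grip (a point): middle of the straight level part (52 mm long, along y) of the latch's pull, on the axis of the 12 mm bar: 44 mm above the plate's underside, 33 mm clear above the plate; axes as latch
- latch_foot (a point): middle of the plate's foot edge, at its underside (latch y = +95 mm); axes as latch
- latch_hole (a point): centre of the screw hole at the foot of the plate, at its underside (latch y = +81 mm, 14 mm from the foot edge): plain round through hole 10 mm in diameter in the 5 mm plate, pine showing through. A like hole at the head end is not the one meant
- toolblock: wooden tool block, 60 (x) by 150 (y) by 60 mm, fixed to the bench; origin: centre of its underside. The bradawl stands in its hole at y = +45 mm; at y = -5 mm is an empty hole, at y = -52 mm a green pencil that stands 46 mm above the block
- toolblock_hole (a point): mouth of the tool block's hole that holds the bradawl, at its top face: 9 mm in diameter, 54 mm deep, vertical; axes as toolblock
- bradawl: bradawl 145 mm long, loose, 0.07 kg: pointed steel blade 4 mm round, 45 mm long; brass ferrule 16 mm round; beech handle 27 mm round (straight from 90 to 130 mm above the point, domed top). Starts upright, point down in the tool block's hole, ferrule resting on the block's top (point 45 mm below it). Origin: the point; z axis up through the handle
- bradawl_tip (a point): the point of the bradawl; axes as bradawl
- bradawl_grip (a point): on the bradawl's axis in the straight part of the handle, 115 mm from the point; axes as bradawl
- hinge: bystander: brass butt hinge lying open flat, 51 by 76 mm, 8 mm thick at the knuckle; origin: centre of its underside
- trysquare: bystander: try square lying flat, rosewood stock 42 by 115 by 18 mm with a steel blade reaching 172 mm along its x axis from its origin; origin: centre of the stock's underside
- latchbar: bystander: black iron latch bar, 19 by 150 mm, up to 18 mm high; origin: centre of its underside
Mind the look-alikes: they are no part of the job. What is shaped like the bradawl but turquoise is not meant.

How it is judged:
By the outcome, as a careful person would: the job done as asked, in the order asked, and still so for the second after the job is handed in, while the arm keeps its last pose, push and grip.
It also fails if it takes over 61 s, if anything falls off the work surface, if the arm or the gripper's body presses on something with over 40 N, if the wrist force passes 120 N, or if a joint passes its speed limit or range.

ROBOT

A 6-joint arm with a two-finger parallel gripper is mounted at the origin on the work surface. World frame = base frame: x ahead of the robot, y to its left, z up, the work surface at z = 0. Lengths are in mm, angles in rad, forces in N, time in s.
With the tool pointing down it reaches from about 400 to 925 mm from the base axis. Payload 12.5 kg.
Tool frame: the origin (TCP) lies midway between the tips of the shut fingers; the grasp point (between the pads) lies env.grasp_offset behind it (env.grasp_offset is the distance from the TCP to the grasp point, in mm); x points along the fingers, y is the direction in which the jaws open and shut, and the axes are right-handed (so a half turn about x gives the same grasp; the last joint's range is limited). The gripper opens to 95 mm and grips with 3 to 60 N. Pads are 20 mm wide; open, the fingers measure 119 mm over their backs; the gripper's body (75 mm by 180 mm) begins 59 mm behind the grasp point.
Start: joints at [-1.23, 0.491, 1.559, -0, 1.092, -0.106], TCP at [270.075, -563.654, 214.661] pointing down, gripper open.
Joint ranges: [-3.1, 3.1], [-0.84, 2.19], [0.05, 2.79], [-1.13, 4.28], [0.06, 2.93], [-2.69, 2.69]. Speed limits (rad/s): [2.22, 2.22, 2.79, 3.14, 3.14, 3.14].

INTERFACE

Orientations are given as [roll, pitch, yaw] about the fixed x, y, z axes, in that order (R = Rz(yaw) Ry(pitch) Rx(roll)).
In Python, from cell import env gives the robot as it stands.
- The arm moves only by the tool apply_moves, never from a script. Its arguments are lists of equal length, an entry for each row: "offset": the shift along the world's x, y, z in units of 25 mm (1.0 is 25 mm), a list of three; "yaw": the turn about the world's z in units of 6 degrees (1.0 is 6 degrees); "jaw": the closure, from -1 (fully open) to 1 (shut), so that 0 is half open. A call has 1 to 20 rows; each row is the pose to reach, as a shift and turn from the pose measured when the call began; what a row does not reach only later rows make up. A row lasts 1/8 s, in which the tool goes at most 62.5 mm and 10.7 degrees, less where a joint would pass 70% of its speed; a pose out of reach is approached as far as the arm can. A call with a gripper value outside its range is refused whole. The fingers move at their own pace and stop on an object; the grip force is fixed at half the most. Time passes only in rows, so rows that repeat a pose let the fingers close. It gives the time, the measured TCP pose, the force and the opening at its end, in the units of the state.
- env.state(): the state, without advancing time (a new reading comes with each control period).
- env.read_camera(name): name is "side" or "top"; returns a dict with "frame" (400x640x3 uint8, red, green, blue), "fx", "fy", "cx", "cy" (pixels), "distortion" ([k1, k2, p1, p2, k3] as OpenCV has them; the pictures are not rectified), "xyz" and "rotation" of the camera in the world. Camera axes: x right, y down, z forward; pixel columns grow to the right and rows downward; lengths in mm; the calibration is good to about 2 mm. A picture is of the moment at which its call begins. There is no depth.
- env.job_done(): hands the job in, once; it reports no verdict.
The state is a dict: "t": time; "joints": joint angles; "qvel": joint speeds; "tau": joint torques, N m; "eef_pos": TCP position; "tcp_rot": TCP orientation; "ft_force": force on the tool from outside, world axes, zero at the start; "moment": the same for the moment, N m; "opening": opening from 0.0 (shut) to 1.0 (fully open).
Only numpy, scipy, OpenCV 4.12 (cv2) and the standard library are available. Lean on these libraries where they do the work, as an engineer would, in place of code of your own. Each camera call takes 0.05 s, during which the arm holds its last target.

## Working session

There is one attempt and no reset: what is moved stays moved. The work goes in short steps, Python scripts to look and compute and a tool call to move; the robot and the scene stay as the last step left them, time stands still between calls to the robot, and variables do not carry over. Pictures are saved under pics/ and viewed, and the job is handed in when it is done.

Besides the shell and the picture viewer there is one more tool, called after "Emit:" as name(argument=value, ...), one argument or row to a line, values as JSON. apply_moves: Moves the arm, as the interface text tells. Its arguments: {"type":"object","properties":{"offset":{"type":"array"},"yaw":{"type":"array"},"jaw":{"type":"array"}},"required":["offset","yaw","jaw"]}

```bash
ls; mkdir -p pics; python3 - <<'E'
from cell import env
import cv2
s=env.state(); print(s); print(env.grasp_offset)
for n in ("side","top"):
    c=env.read_camera(n)
    cv2.imwrite(f"pics/{n}0.png",cv2.cvtColor(c["frame"],cv2.COLOR_RGB2BGR))
    print({k:v for k,v in c.items() if k!="frame"})
E
```

```text
pics
{'t': 0.0, 'joints': array([-1.22955293e+00,  4.91561794e-01,  1.55948580e+00, -7.74124545e-06,
        1.09165783e+00, -1.05617455e-01]), 'qvel': array([ 0.00118109,  0.00057096, -0.00013677,  0.00025812,  0.00081539,
       -0.00068788]), 'tau': array([-1.29781853e-03, -6.12647295e+01, -2.58179283e+01,  6.92218076e-02,
        4.82697668e-02, -1.38591836e-04]), 'eef_pos': array([ 270.01000482, -563.38802537,  214.04783281]), 'tcp_rot': array([-1.67024408,  1.56968354,  1.918213  ]), 'ft_force': array([-0.29819837, -0.01383567,  0.20298992]), 'moment': array([ 0.04736801,  0.07028102, -0.04085736]), 'opening': 0.9986430269187128}
18.8
{'fx': 480.4351889210797, 'fy': 480.4351889210797, 'cx': 320.26326331855955, 'cy': 198.66350868870538, 'distortion': array([-0.01723349,  0.        ,  0.        ,  0.        ,  0.        ]), 'xyz': array([-28.99094916, 632.15405957, 660.4071863 ]), 'rotation': array([-2.09184986, -0.01196628, -2.40954734])}
{'fx': 512.1753182922754, 'fy': 512.1753182922754, 'cx': 316.3800042725024, 'cy': 195.39673169228482, 'distortion': array([-0.11421526,  0.        ,  0.        ,  0.        ,  0.        ]), 'xyz': array([ 480.71411642,  -57.53397956, 1244.3530513 ]), 'rotation': array([-3.03369957, -0.01347289, -1.55504782])}
```

View pics/side0.png

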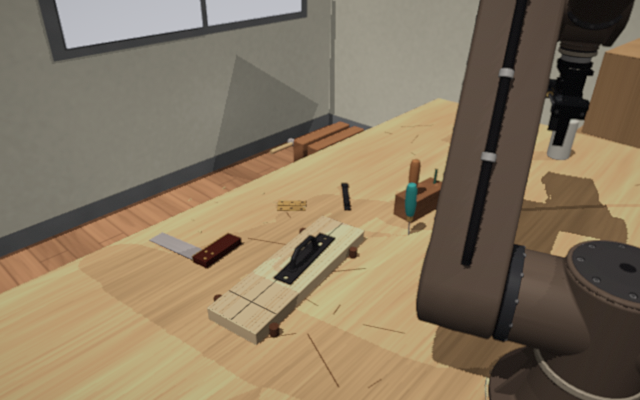

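View pics/top0.png

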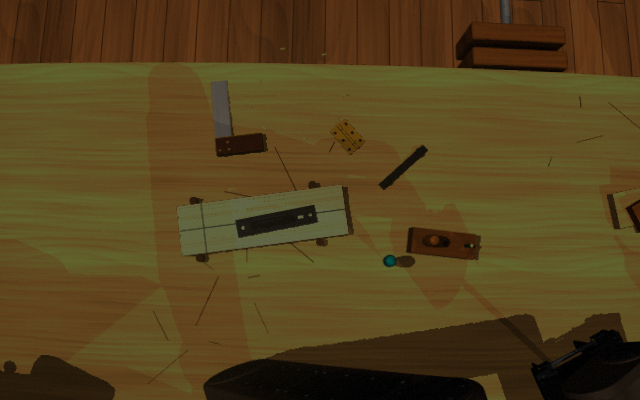

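```bash
cat > h.py <<'E'
import numpy as np, cv2
from scipy.spatial.transform import Rotation as R
def K(c): return np.array([[c["fx"],0,c["cx"]],[0,c["fy"],c["cy"]],[0,0,1.]])
def Rot(c): return R.from_euler("xyz",c["rotation"]).as_matrix()
def rays(c,uv):
    p=cv2.undistortPoints(np.array(uv,float).reshape(-1,1,2),K(c),np.array(c["distortion"])).reshape(-1,2)
    d=np.c_[p,np.ones(len(p))]@Rot(c).T
    return d/np.linalg.norm(d,axis=1,keepdims=True)
def plane(c,uv,z):
    d=rays(c,uv); o=np.array(c["xyz"]); return o+d*((z-o[2])/d[:,2])[:,None]
def tri(c1,uv1,c2,uv2):
    d1=rays(c1,uv1);d2=rays(c2,uv2);o1=np.array(c1["xyz"]);o2=np.array(c2["xyz"]);out=[]
    for a,b in zip(d1,d2):
        t=np.linalg.lstsq(np.c_[a,-b],o2-o1,rcond=None)[0]
        p,q=o1+a*t[0],o2+b*t[1]; out.append(np.r_[(p+q)/2,np.linalg.norm(p-q)])
    return np.array(out)
def proj(c,P):
    Rm=Rot(c); rv=cv2.Rodrigues(Rm.T)[0]; t=-Rm.T@np.array(c["xyz"])
    return cv2.projectPoints(np.array(P,float).reshape(-1,1,3),rv,t,K(c),np.array(c["distortion"]))[0].reshape(-1,2)
def crop(c,x0,y0,w,h,s,name,gain=1.0):
    f=c["frame"][y0:y0+h,x0:x0+w]; f=np.clip(f.astype(float)*gain,0,255).astype(np.uint8)
    f=cv2.resize(f,None,fx=s,fy=s,interpolation=cv2.INTER_CUBIC)
    cv2.imwrite("pics/"+name,cv2.cvtColor(f,cv2.COLOR_RGB2BGR))
E
python3 - <<'E'
from cell import env
import pickle
from h import *
S=env.read_camera("side");T=env.read_camera("top")
pickle.dump((S,T),open("c0.pkl","wb"))
crop(T,170,175,200,90,4,"t1.png",1.6)
crop(T,370,215,130,60,6,"t2.png",1.6)
crop(S,200,210,180,135,4,"s1.png")
crop(S,380,140,80,100,6,"s2.png")
E
```

```text
(no output)
```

View pics/t1.png

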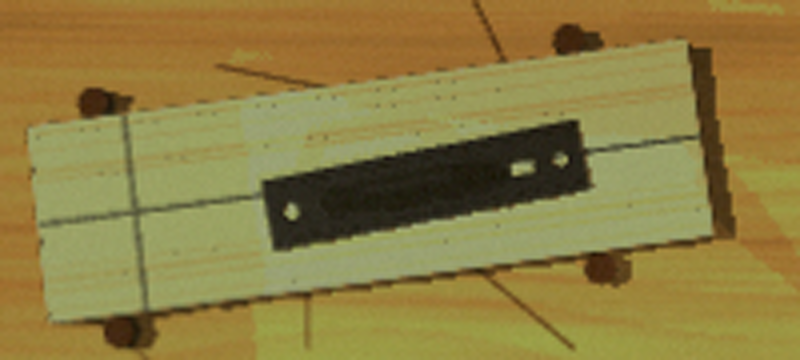

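View pics/t2.png

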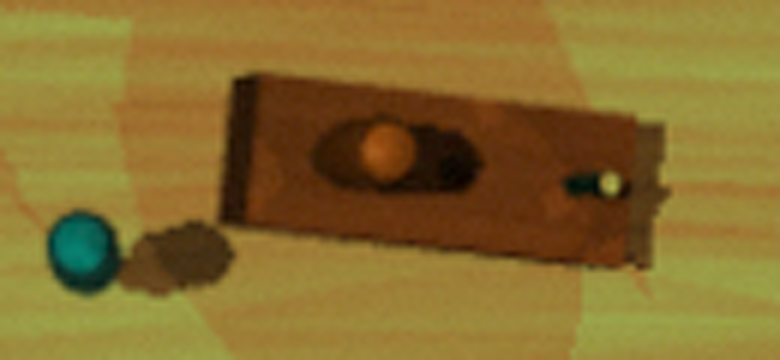

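View pics/s1.png

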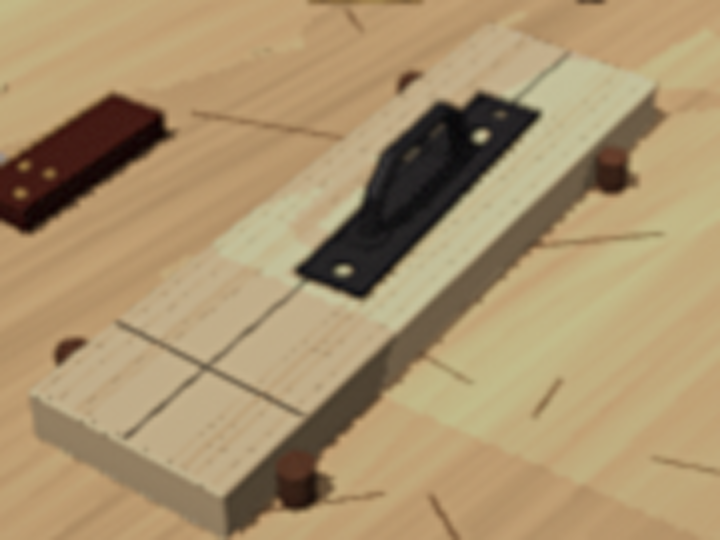

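View pics/s2.png

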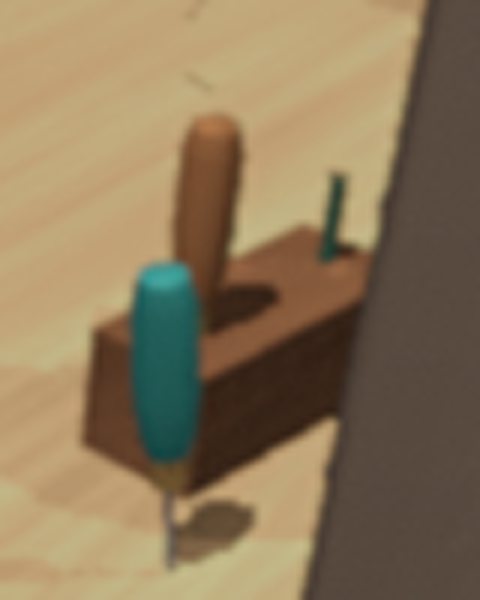

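```bash
cat > m.py <<'E'
from h import *
# sub-pixel edges: sample along scanlines between known ends, in the image
def samp(g,P):
    P=np.asarray(P,np.float32); return cv2.remap(g,P[...,0].copy(),P[...,1].copy(),cv2.INTER_CUBIC)
def pencil(c,a,b,n=30,half=4):
    """dark thin line near image segment a-b; returns subpixel points"""
    g=c["frame"].astype(np.float32).mean(2); a=np.array(a,float);b=np.array(b,float)
    d=(b-a)/np.linalg.norm(b-a); nn=np.array([-d[1],d[0]])
    off=np.arange(-half,half+.01,.25); pts=[]
    for t in np.linspace(0,1,n):
        p=a+(b-a)*t; Q=p+off[:,None]*nn
        v=samp(g,Q[None])[0]; base=np.interp(off,[off[0],off[-1]],[v[:5].mean(),v[-5:].mean()]); w=np.clip(base-v,0,None)
        w[w<0.4*w.max()]=0
        if w.max()<15: continue
        pts.append(p+nn*(w*off).sum()/w.sum())
    return np.array(pts)
def edge(c,a,b,n=30,half=4,trim=.08):
    """strongest step edge near segment a-b, subpixel"""
    g=c["frame"].astype(np.float32).mean(2); a=np.array(a,float);b=np.array(b,float)
    d=(b-a)/np.linalg.norm(b-a); nn=np.array([-d[1],d[0]])
    off=np.arange(-half,half+.01,.25); pts=[]
    for t in np.linspace(trim,1-trim,n):
        p=a+(b-a)*t; Q=p+off[:,None]*nn
        v=samp(g,Q[None])[0]; 
        lo,hi=np.median(v[:6]),np.median(v[-6:]); m=(lo+hi)/2
        s=np.where((v[:-1]-m)*(v[1:]-m)<=0)[0]
        if abs(hi-lo)<20 or len(s)==0: continue
        k=s[np.argmin(abs(off[s]))]; o=off[k]+.25*(m-v[k])/(v[k+1]-v[k]+1e-9)
        pts.append(p+nn*o)
    return np.array(pts)
def fit(P):
    P=np.asarray(P)[:,:2].astype(np.float32)
    vx,vy,x,y=cv2.fitLine(P,cv2.DIST_HUBER,0,.01,.001).ravel()
    d=np.array([vx,vy],float);p=np.array([x,y],float)
    r=(P-p)@np.array([-d[1],d[0]]); return p,d,float(np.sqrt(np.median(r**2)))
def cross(l1,l2):
    (p,d,_),(q,e,_)=l1,l2; t=np.linalg.solve(np.c_[d,-e],q-p); return p+d*t[0]
def blob(c,u,v,r=4,bright=True):
    g=c["frame"].astype(np.float32).mean(2); u0,v0=int(round(u)),int(round(v))
    p=g[v0-r:v0+r+1,u0-r:u0+r+1]; w=p-np.percentile(p,30) if bright else np.percentile(p,70)-p
    w=np.clip(w,0,None); w[w<.3*w.max()]=0
    yy,xx=np.mgrid[-r:r+1,-r:r+1]; return np.array([u0+(w*xx).sum()/w.sum(),v0+(w*yy).sum()/w.sum()])
E
cat > meas1.py <<'E'
import pickle,sys
from m import *
S,T=pickle.load(open("c0.pkl","rb"))
def ct(p): return ((p[0]+.5)/4-.5+170,(p[1]+.5)/4-.5+175)
def cs(p): return ((p[0]+.5)/4-.5+200,(p[1]+.5)/4-.5+210)
for n,c,f,L1,L2,L3,cn,hl in (("top",T,ct,((45,223),(125,214)),((590,150),(690,137)),((127,120),(147,310)),[(262,182),(578,122),(592,186),(274,249)],[(291,210),(560,160)]),
   ("side",S,cs,((130,432),(300,285)),((515,100),(565,57)),((122,324),(300,412)),[(298,272),(480,95),(540,113),(364,296)],[(343,271),(481,135)])):
    long=np.vstack([plane(c,pencil(c,f(a),f(b)),30) for a,b in (L1,L2)]); cr=plane(c,pencil(c,*map(f,L3)),30)
    l=fit(long);k=fit(cr); X=cross(l,k)
    ang=np.degrees(np.arctan2(l[1][1],l[1][0])); print(n,"cross",X,"long ang",ang,"cross ang",np.degrees(np.arctan2(k[1][1],k[1][0])),l[2],k[2])
    E=[]
    for i in range(4):
        a,b=f(cn[i]),f(cn[(i+1)%4])
        E.append(fit(plane(c,edge(c,a,b),35)))
    C=[cross(E[i-1],E[i]) for i in range(4)]
    print(" corners",np.round(C,1).tolist(),"res",[round(e[2],2) for e in E],"angs",[round(float(np.degrees(np.arctan2(e[1][1],e[1][0]))),2) for e in E])
    print(" sides",[round(float(np.linalg.norm(C[i]-C[(i+1)%4])),1) for i in range(4)])
    hp=[blob(c,*f(h)) for h in hl]; print(" holes",plane(c,hp,32)[:,:2].round(1).tolist())
    if n=="top": TH=hp;TC=proj(c,[np.r_[X,30]])
    else:
        t=tri(T,TH+[TC[0]],c,hp+[proj(c,[np.r_[X,30]])[0]]); print("tri holes, cross",t.round(1).tolist())
E
python3 meas1.py
```

```text
top cross [531.02966814 195.61370305] long ang -81.32843566591411 cross ang 8.69250762305693 0.14592340115907618 0.13323712617147976
 corners [[550.8, 120.7], [590.9, -66.2], [548.7, -75.9], [509.1, 111.2]] res [0.17, 0.25, 0.36, 0.09] angs [-77.91, 12.96, -78.07, 12.76]
 sides [191.1, 43.3, 191.3, 42.8]
 holes [[532.9, 102.0], [566.5, -57.0]]
side cross [531.90023727 194.97042147] long ang -81.30042464734642 cross ang 8.578109438052069 0.21109757697663709 0.08480693723309113
 corners [[548.7, 123.9], [592.9, -64.8], [547.4, -73.7], [506.9, 113.8]] res [0.39, 0.4, 0.11, 0.26] angs [-76.8, 11.06, -77.82, 13.69]
 sides [193.9, 46.4, 191.8, 43.0]
 holes [[533.6, 102.1], [562.1, -35.3]]
tri holes, cross [[533.1, 102.1, 32.3, 0.6], [571.5, -53.7, 17.4, 10.3], [531.1, 195.5, 30.8, 0.2]]
```

```bash
python3 - <<'E'
import pickle
from m import *
from cell import env
S,T=pickle.load(open("c0.pkl","rb"))
st=env.state(); M=R.from_euler("xyz",st["tcp_rot"]).as_matrix(); print(M.round(3)); print("tool y ang",np.degrees(np.arctan2(M[1,1],M[0,1])))
crop(T,225,195,100,50,8,"t3.png",5)
crop(S,260,225,90,70,8,"s3.png",2.5)
hsvT=cv2.cvtColor(T["frame"],cv2.COLOR_RGB2HSV);hsvS=cv2.cvtColor(S["frame"],cv2.COLOR_RGB2HSV)
print(T["frame"][241,430:442].tolist(), hsvT[236:247,435].tolist()); print(hsvS[160:195:4,415].tolist())
for n,h,c in(("top",hsvT,T),("side",hsvS,S)):
    m=cv2.inRange(h,(80,90,40),(98,255,255)); N,l,s,ce=cv2.connectedComponentsWithStats(m)
    for i in range(1,N):
        if s[i,4]>8: print(n,"turq",s[i],ce[i])
E
```

```text
[[-0.     0.432 -0.902]
 [ 0.001 -0.902 -0.432]
 [-1.    -0.001 -0.   ]]
tool y ang -64.39977300839621
[[67, 33, 4], [91, 48, 12], [92, 50, 12], [93, 49, 14], [86, 43, 10], [78, 39, 7], [72, 36, 4], [65, 33, 5], [60, 29, 4], [34, 18, 7], [24, 12, 4], [25, 12, 6]] [[14, 238, 77], [14, 232, 79], [13, 227, 83], [14, 230, 83], [13, 234, 84], [14, 232, 78], [14, 238, 75], [13, 233, 71], [13, 228, 56], [12, 246, 28], [9, 204, 20]]
[[13, 147, 172], [13, 150, 133], [13, 153, 118], [13, 156, 113], [12, 155, 107], [12, 156, 100], [12, 155, 87], [13, 172, 71], [15, 157, 60]]
top turq [378 251  10  10  74] [382.7972973  255.44594595]
side turq [402 184  11  33 304] [407.18092105 199.68421053]
```

View pics/t3.png

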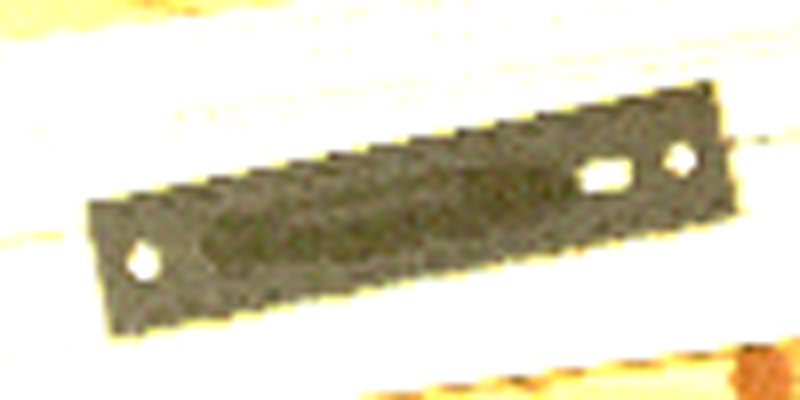

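View pics/s3.png

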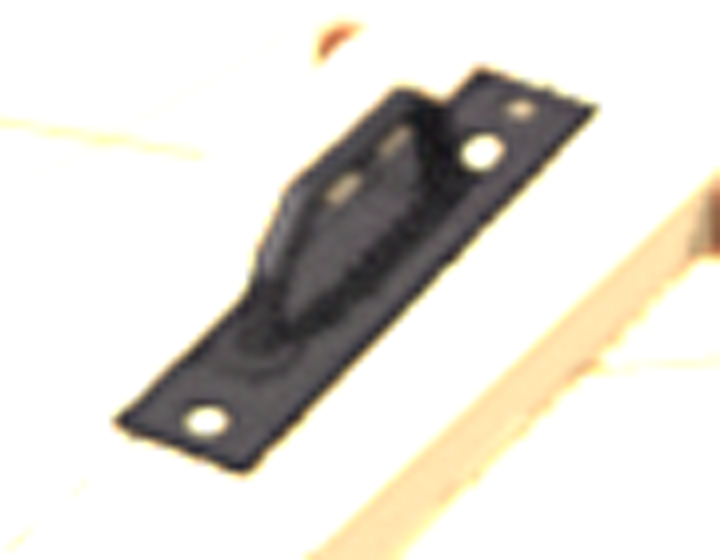

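```bash
python3 - <<'E'
import pickle
from m import *
S,T=pickle.load(open("c0.pkl","rb"))
for n,c in(("top",T),("side",S)):
    f0=cv2.cvtColor(cv2.imread(f"pics/{n}0.png"),cv2.COLOR_BGR2HSV); f1=cv2.cvtColor(c["frame"],cv2.COLOR_RGB2HSV)
    for h in(f0,f1):
        m=cv2.inRange(h,(80,90,40),(98,255,255)); N,l,s,ce=cv2.connectedComponentsWithStats(m); print(n,[(s[i].tolist(),ce[i].round(1).tolist()) for i in range(1,N) if s[i,4]>8])
    d=cv2.absdiff(cv2.imread(f"pics/{n}0.png"),cv2.cvtColor(c["frame"],cv2.COLOR_RGB2BGR)).max(2)>40
    ys,xs=np.where(d); print(n,len(xs), (xs.min(),xs.max(),ys.min(),ys.max()) if len(xs) else None)
E
```

```text
top [([385, 256, 11, 10, 76], [390.1, 260.3])]
top [([378, 251, 10, 10, 74], [382.8, 255.4])]
top 309 (np.int64(378), np.int64(414), np.int64(250), np.int64(266))
side [([405, 183, 12, 33, 313], [410.5, 198.9])]
side [([402, 184, 11, 33, 304], [407.2, 199.7])]
side 271 (np.int64(402), np.int64(425), np.int64(182), np.int64(230))
```

```bash
python3 - <<'E'
import pickle
from m import *
from cell import env
S,T=pickle.load(open("c0.pkl","rb"))
f=lambda p:((p[0]+.5)/8-.5+260,(p[1]+.5)/8-.5+225)
a=f((290,190));b=f((402,90)); P=edge(S,a,b,half=5); q,d,r=fit(P); print("res",r,len(P), d)
o=np.array(S["xyz"]); c0=np.array([549.9,22.45]); th=np.radians(102.0); ly=np.array([np.cos(th),np.sin(th)]); lx=np.array([ly[1],-ly[0]])
n=np.array([d[1],-d[0]]); n=n if n[1]>0 else -n
for k in(2.8,3.3,3.8):
  ax=[np.array(a)+n*k,np.array(b)+n*k]
  dd=rays(S,ax)
  for v in dd:
    t=((c0-o[:2])@lx)/(v[:2]@lx); X=o+v*t; print(k,X.round(1),"along y",((X[:2]-c0)@ly).round(1))
# bradawl top
cr=lambda c,x,y:None
h=cv2.cvtColor(T["frame"],cv2.COLOR_RGB2HSV); m=((T["frame"][...,0]>55)&(h[...,0]<16)).astype(np.uint8); m[:, :428]=0;m[:,443:]=0;m[:232]=0;m[250:]=0
N,l,s,ce=cv2.connectedComponentsWithStats(m); print([(s[i].tolist(),ce[i]) for i in range(1,N)])
crop(T,400,222,90,45,8,"t4.png",2.5)
crop(S,390,150,60,70,8,"s4.png",1.5)
S,T=env.read_camera("side"),env.read_camera("top"); print(env.state()["t"])
pickle.dump((S,T),open("c1.pkl","wb"))
crop(S,200,140,250,180,3,"s5.png",1.)
crop(T,320,190,180,100,4,"t5.png",1.6)
E
```

```text
res 0.06542849697756613 30 [ 0.74503934 -0.6670205 ]
2.8 [542.9  55.3  70.4] along y 33.6
2.8 [ 5.547e+02 -2.000e-01  6.830e+01] along y -23.1
3.3 [543.2  54.1  68.6] along y 32.3
3.3 [555.   -1.6  66.5] along y -24.6
3.8 [543.4  52.8  66.9] along y 31.1
3.8 [555.3  -3.   64.7] along y -26.0
[([428, 232, 15, 3, 35], array([435.82857143, 232.74285714])), ([430, 236, 9, 9, 64], array([433.9375, 239.75  ])), ([428, 247, 15, 3, 31], array([434.77419355, 248.4516129 ]))]
0.3
```

View pics/s5.png

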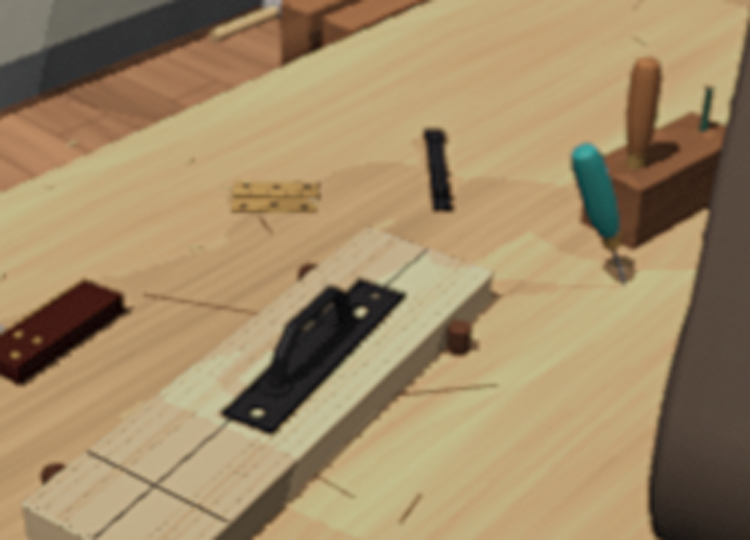

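View pics/t5.png

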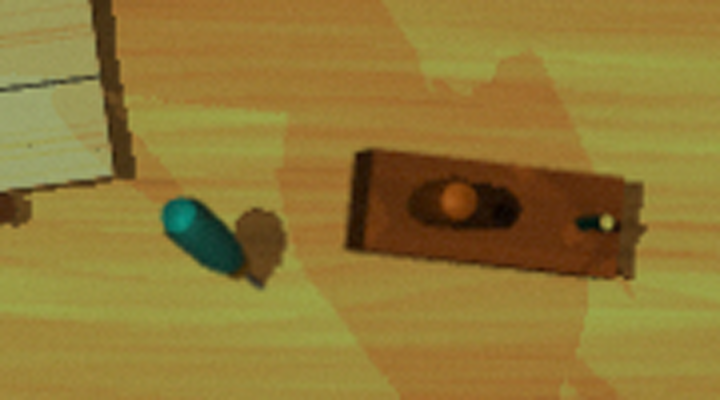

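View pics/t4.png

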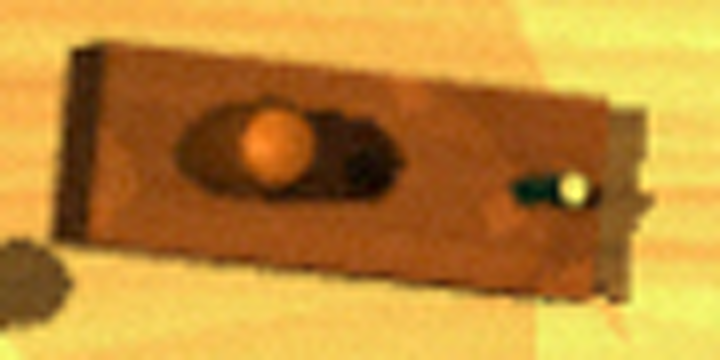

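View pics/s4.png

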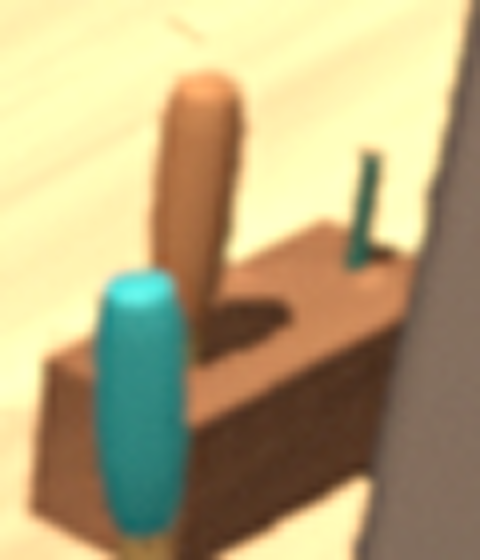

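```bash
python3 - <<'E'
import pickle
from m import *
S,T=pickle.load(open("c0.pkl","rb"))
c0=np.array([549.9,22.45]); th=np.radians(102.0); ly=np.array([np.cos(th),np.sin(th)]); lx=np.array([ly[1],-ly[0]])
g=T["frame"].astype(np.float32).mean(2)
for y0,y1 in((-22,22),(45,70)):
  us=np.arange(-24,25,1.5); prof=[]
  for u in us:
    P=np.array([np.r_[c0+lx*u+ly*v,35] for v in np.linspace(y0,y1,60)]); q=proj(T,P); prof.append(float(samp(g,q[None])[0].mean()))
  print([(float(u),round(p,1)) for u,p in zip(us,prof)])
E
```

```text
[(-24.0, 91.3), (-22.5, 78.3), (-21.0, 47.2), (-19.5, 27.2), (-18.0, 21.8), (-16.5, 20.1), (-15.0, 21.0), (-13.5, 22.3), (-12.0, 20.8), (-10.5, 18.0), (-9.0, 16.7), (-7.5, 16.8), (-6.0, 16.5), (-4.5, 15.9), (-3.0, 15.5), (-1.5, 16.1), (0.0, 17.4), (1.5, 19.0), (3.0, 20.4), (4.5, 19.8), (6.0, 17.8), (7.5, 16.7), (9.0, 18.0), (10.5, 20.6), (12.0, 21.9), (13.5, 22.0), (15.0, 20.6), (16.5, 20.3), (18.0, 20.3), (19.5, 20.7), (21.0, 42.8), (22.5, 74.5), (24.0, 86.0)]
[(-24.0, 86.6), (-22.5, 69.4), (-21.0, 42.5), (-19.5, 26.4), (-18.0, 22.0), (-16.5, 21.6), (-15.0, 22.4), (-13.5, 23.3), (-12.0, 23.5), (-10.5, 22.9), (-9.0, 21.7), (-7.5, 21.5), (-6.0, 21.2), (-4.5, 19.7), (-3.0, 18.9), (-1.5, 19.1), (0.0, 19.5), (1.5, 19.7), (3.0, 19.8), (4.5, 19.5), (6.0, 19.1), (7.5, 19.4), (9.0, 20.7), (10.5, 22.4), (12.0, 23.1), (13.5, 23.0), (15.0, 21.4), (16.5, 20.8), (18.0, 20.4), (19.5, 23.2), (21.0, 47.3), (22.5, 76.3), (24.0, 86.1)]
```

```bash
python3 - <<'E'
import pickle
from m import *
S,T=pickle.load(open("c0.pkl","rb"))
f=lambda p,x,y:((p[0]+.5)/8-.5+x,(p[1]+.5)/8-.5+y)
print("dome",tri(T,[f((278,147),400,222)],S,[f((208,82),390,150)]).round(1))
X=tri(T,[f((278,147),400,222)],S,[f((208,82),390,150)])[0]
print("pencil top",tri(T,[f((573,188),400,222)],S,[f((371,153),390,150)]).round(1))
# block top corners in top view (lower-edge excluded): z=60
C=[f(p,400,222) for p in((100,42),(607,98),(597,292),(88,240))]
P=plane(T,C,60)[:,:2]; print(P.round(1).tolist(),[np.linalg.norm(P[i]-P[(i+1)%4]).round(1) for i in range(4)])
c=P.mean(0); v=(P[0]+P[3]-P[1]-P[2]); v/=np.linalg.norm(v); print("block c",c,"y dir",v,"hole",c+45*v, "pencil",c-52*v)
h=c+45*v
for z in(60,110,130,150,160): print(z,((proj(S,[np.r_[h,z]])[0]+.5-[390,150])*8-.5).round(), ((proj(T,[np.r_[h,z]])[0]+.5-[400,222])*8-.5).round())
E
```

```text
dome [[ 5.072e+02 -3.233e+02  1.596e+02  1.000e-01]]
pencil top [[ 498.4 -421.4  103.1    0.8]]
[[539.6, -295.3], [525.1, -445.9], [468.4, -442.3], [482.1, -291.7]] [np.float64(151.3), np.float64(56.8), np.float64(151.2), np.float64(57.5)]
block c [ 503.79314461 -368.7687642 ] y dir [0.09325855 0.99564192] hole [ 507.98977956 -323.9648776 ] pencil [ 498.94369977 -420.54214428]
60 [172. 363.] [198. 152.]
110 [189. 224.] [238. 148.]
130 [196. 167.] [255. 147.]
150 [203. 109.] [272. 145.]
160 [207.  79.] [281. 144.]
```

Emit:
apply_moves(
  offset=[
    [0.9,1.95,0],
    [1.9,3.9,0],
    [2.8,5.85,0],
    [3.7,7.8,0],
    [4.7,9.75,0],
    [5.6,11.7,0],
    [6.5,13.65,0],
    [7.5,15.6,0],
    [8.4,17.6,0],
    [9.3,19.5,0],
    [10.3,21.5,-0.8],
    [11.2,23.43,-2],
    [11.2,23.43,-3.2],
    [11.2,23.43,-4],
    [11.2,23.43,-4],
  ],
  yaw=[1.06,2.12,3.2,4.25,5.3,6.4,7.4,8.5,9.6,10.6,11.7,12.73,12.73,12.73,12.73],
  jaw=[-1,-1,-1,-1,-1,-1,-1,-1,-1,-1,-1,-1,-1,-1,-1],
)

```text
t: 2.17
eef_pos: [549.5, 22.4, 113.3]
tcp_rot: [-1.843, 1.568, 3.078]
ft_force: [0.3, 0.4, 0.7]
opening: 0.998
```

```bash
cat > snap.py <<'E'
import sys,pickle
from m import *
from cell import env
n=sys.argv[1]
S,T=env.read_camera("side"),env.read_camera("top"); pickle.dump((S,T),open(f"c{n}.pkl","wb"))
for i,a in enumerate(sys.argv[2:]):
    w,*v=a.split(","); v=list(map(int,v[:5]))+[float(x) for x in v[5:]]
    crop(S if w=="S" else T,*v[:5],f"p{n}_{i}.png",*(v[5:]))
st=env.state(); M=R.from_euler("xyz",st["tcp_rot"]).as_matrix(); print(round(st["t"],2),st["eef_pos"].round(2),"toolYang",np.degrees(np.arctan2(M[1,1],M[0,1])).round(2),"tilt",np.degrees(np.arccos(-M[2,0])).round(2),"F",st["ft_force"].round(2),"open",round(st["opening"],3),"j6",st["joints"][5].round(2))
E
python3 snap.py 2 S,200,140,250,180,3 T,170,160,330,120,2,1.6
```

```text
2.27 [550.37  22.06 115.06] toolYang 11.97 tilt 0.01 F [ 0.5  -0.66  0.99] open 0.999 j6 -0.29
```

View pics/p2_0.png

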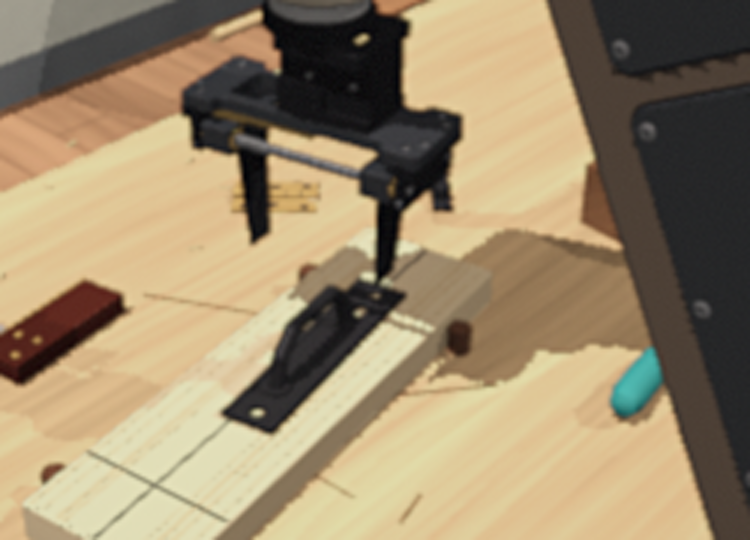

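View pics/p2_1.png

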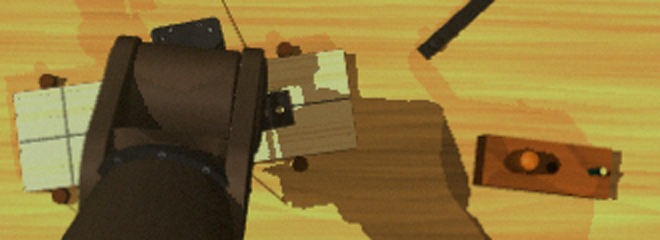

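Emit:
apply_moves(
  offset=[
    [0,0,-0.8],
    [0,0,-1.6],
    [0,0,-2.2],
    [0,0,-2.4],
    [0,0,-2.4],
    [0,0,-2.4],
    [0,0,-2.4],
    [0,0,-2.4],
    [0,0,-2.4],
  ],
  yaw=[0,0,0,0,0,0,0,0,0],
  jaw=[-1,-1,-1,-1,0,0,0.3,0.3,0.3],
)

```text
t: 3.4
eef_pos: [550.4, 22.0, 55.2]
tcp_rot: [1.185, 1.57, -0.177]
ft_force: [0.1, -0.3, 0.1]
opening: 0.53
```

```bash
python3 snap.py 3 S,230,140,180,150,4
```

```text
3.5 [550.36  22.04  55.08] toolYang 11.97 tilt 0.02 F [0.31 0.63 0.29] open 0.446 j6 -0.29
```

View pics/p3_0.png

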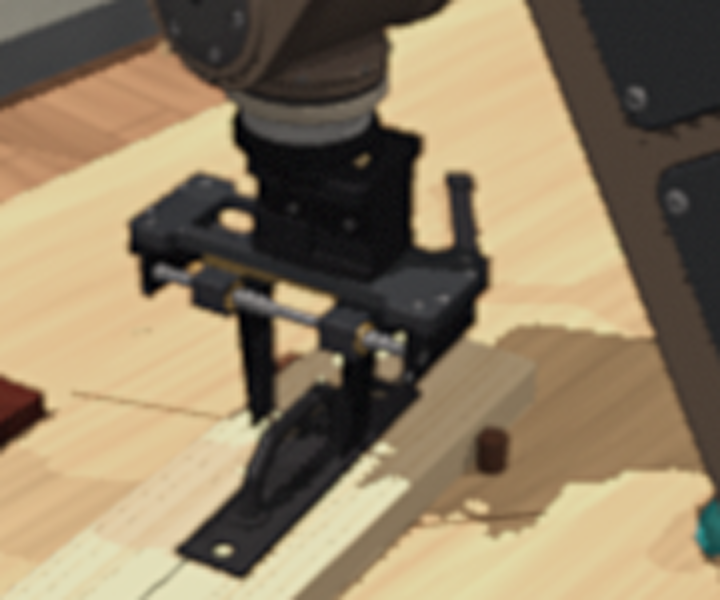

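Emit:
apply_moves(
  offset=[
    [0,0,0],
    [0,0,0],
    [0,0,0],
    [0,0,0],
    [0,0,0],
    [0,0,0],
  ],
  yaw=[0,0,0,0,0,0],
  jaw=[1,1,1,1,1,1],
)

```text
t: 4.25
eef_pos: [550.5, 22.1, 55.1]
tcp_rot: [1.243, 1.57, -0.119]
ft_force: [1.5, 0.1, -1.0]
opening: 0.116
```

```bash
python3 snap.py 4 S,200,210,180,135,4 T,170,175,200,90,4,1.6
```

```text
4.35 [550.46  22.07  55.11] toolYang 11.97 tilt 0.03 F [ 0.4   0.54 -0.4 ] open 0.116 j6 -0.29
```

View pics/p4_0.png

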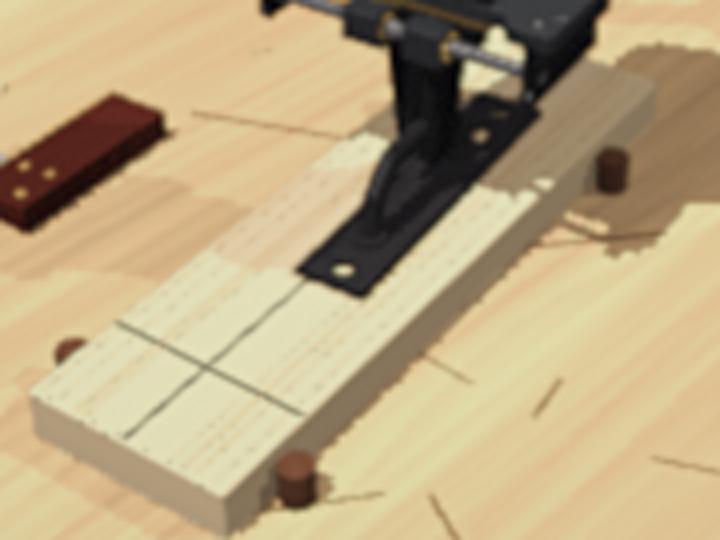

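View pics/p4_1.png

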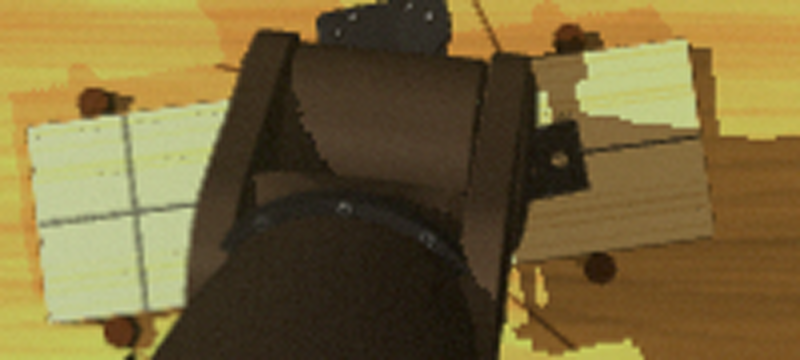

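Emit:
apply_moves(
  offset=[
    [0,0.15,0],
    [-0.02,0.45,0],
    [-0.05,0.8,0],
    [-0.07,1.2,0],
    [-0.09,1.6,0],
    [-0.11,2.0,0],
    [-0.13,2.4,0],
    [-0.15,2.75,0],
    [-0.17,3.0,0],
    [-0.17,3.16,0],
    [-0.17,3.16,0],
    [-0.17,3.16,0],
  ],
  yaw=[-0.05,-0.1,-0.15,-0.2,-0.25,-0.3,-0.35,-0.45,-0.5,-0.55,-0.55,-0.55],
  jaw=[1,1,1,1,1,1,1,1,1,1,1,1],
)

```text
t: 5.85
eef_pos: [546.2, 100.9, 55.1]
tcp_rot: [1.179, 1.57, -0.241]
ft_force: [0.6, -0.6, -4.3]
opening: 0.116
```

```bash
python3 snap.py 5 S,200,210,180,135,4 T,170,175,200,90,4,1.6
```

```text
5.95 [546.25 100.82  55.09] toolYang 8.65 tilt 0.03 F [-0.14  0.1  -3.72] open 0.117 j6 -0.09
```

View pics/p5_0.png

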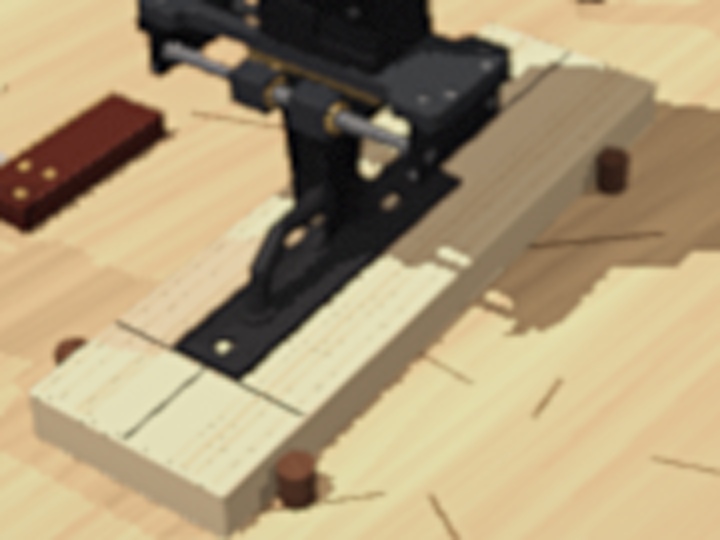

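View pics/p5_1.png

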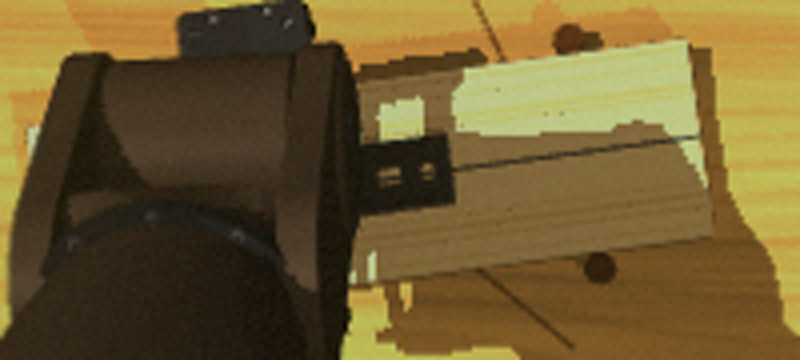

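```bash
cat > meas2.py <<'E'
import pickle,sys
from m import *
# crop coords (4x) in side crop(200,210) and top crop (170,175)
def ct(p): return ((p[0]+.5)/4-.5+170,(p[1]+.5)/4-.5+175)
def cs(p): return ((p[0]+.5)/4-.5+200,(p[1]+.5)/4-.5+210)
S0,T0=pickle.load(open("c0.pkl","rb"))
def lines(c,f,L1,L2,L3):
    l=fit(np.vstack([plane(c,pencil(c,f(a),f(b)),30) for a,b in (L1,L2)]));k=fit(plane(c,pencil(c,*map(f,L3)),30)); X=cross(l,k)
    d=l[1] if l[1][1]>0 else -l[1]; return X,d,np.array([d[1],-d[0]])
LT=lines(T0,ct,((45,223),(125,214)),((590,150),(690,137)),((127,120),(147,310)))
LS=lines(S0,cs,((130,432),(300,285)),((515,100),(565,57)),((122,324),(300,412)))
def tooff(L,P): P=np.asarray(P)[...,:2]-L[0]; return np.stack([P@L[2],P@L[1]],-1)
def seg(c,f,L,a,b,z,name,trim=.08,half=4):
    e=edge(c,f(a),f(b),half=half,trim=trim)
    if len(e)<4: print(name,"few",len(e)); return None
    q=tooff(L,plane(c,e,z)); p,d,r=fit(q); 
    print(name,"mean x,y in offcut frame (cross=0):",q.mean(0).round(2),"dir deg",np.degrees(np.arctan2(d[1],d[0])).round(2),"res",round(r,2),len(e)); return p,d,r
E
python3 - <<'E'
from meas2 import *
print("c0 side")
a=[(298,272),(480,95),(540,113),(364,296)]
E=[seg(S0,cs,LS,a[0],a[1],35,"far"),seg(S0,cs,LS,a[1],a[2],35,"head"),seg(S0,cs,LS,a[2],a[3],30,"near"),seg(S0,cs,LS,a[3],a[0],30,"foot")]
C=[cross(E[i-1],E[i]) for i in range(4)]; print(np.round(C,1).tolist(),[np.linalg.norm(C[i]-C[(i+1)%4]).round(1) for i in range(4)])
print("c0 top")
a=[(262,182),(578,122),(592,186),(274,249)]
E=[seg(T0,ct,LT,a[i],a[(i+1)%4],z,n) for i,(n,z) in enumerate((("far",35),("head",35),("near",33),("foot",33)))]
C=[cross(E[i-1],E[i]) for i in range(4)]; print(np.round(C,1).tolist(),[np.linalg.norm(C[i]-C[(i+1)%4]).round(1) for i in range(4)])
print("hole off",tooff(LT,plane(T0,[blob(T0,*ct((291,210)))],32)),tooff(LS,plane(S0,[blob(S0,*cs((343,271)))],32)))
S,T=pickle.load(open("c5.pkl","rb"))
print("c5 side")
e1=seg(S,cs,LS,(184,349),(238,376),30,"foot"); e2=seg(S,cs,LS,(240,376),(385,258),30,"near"); e3=seg(S,cs,LS,(182,346),(228,305),35,"far")
print("hole",tooff(LS,plane(S,[blob(S,*cs((222,347)))],32)))
print("foot corners",cross(e1,e2),cross(e1,e3))
print("c5 top")
seg(T,ct,LT,(447,133),(454,202),35,"head");seg(T,ct,LT,(375,148),(444,134),35,"far");seg(T,ct,LT,(375,213),(452,203),33,"near")
print("head hole",tooff(LT,plane(T,[blob(T,*ct((428,172)))],32)))
E
```

```text
c0 side
far mean x,y in offcut frame (cross=0): [  11.07 -137.16] dir deg -85.5 res 0.39 15
head mean x,y in offcut frame (cross=0): [  -2.84 -267.2 ] dir deg 2.36 res 0.4 30
near mean x,y in offcut frame (cross=0): [ -27.77 -172.87] dir deg -86.52 res 0.11 30
foot mean x,y in offcut frame (cross=0): [-13.76 -79.24] dir deg 4.99 res 0.26 30
[[6.2, -77.8], [21.0, -266.0], [-22.0, -267.8], [-33.4, -81.2]] [np.float64(188.8), np.float64(43.1), np.float64(186.9), np.float64(39.8)]
c0 top
far mean x,y in offcut frame (cross=0): [  14.02 -172.96] dir deg -86.58 res 0.17 30
head mean x,y in offcut frame (cross=0): [  -1.96 -269.66] dir deg 4.29 res 0.25 30
near mean x,y in offcut frame (cross=0): [ -28.79 -175.74] dir deg -86.75 res 0.36 30
foot mean x,y in offcut frame (cross=0): [-12.92 -78.33] dir deg 4.09 res 0.09 30
[[8.3, -76.8], [19.7, -267.8], [-23.4, -271.1], [-34.3, -79.9]] [np.float64(191.4), np.float64(43.2), np.float64(191.5), np.float64(42.7)]
hole off [[-12.30741007 -92.8527043 ]] [[-12.37777275 -92.0570928 ]]
c5 side
foot mean x,y in offcut frame (cross=0): [-1.5   0.53] dir deg -0.02 res 0.13 30
near mean x,y in offcut frame (cross=0): [-19.81 -58.05] dir deg -89.64 res 0.26 30
far mean x,y in offcut frame (cross=0): [ 20.42 -20.14] dir deg 89.56 res 0.22 30
hole [[  1.21378649 -13.90395992]]
foot corners [-20.1957906    0.31746084] [20.54866388  0.30594092]
c5 top
head mean x,y in offcut frame (cross=0): [   0.74 -190.46] dir deg 0.16 res 0.11 28
far mean x,y in offcut frame (cross=0): [  21.77 -167.57] dir deg -88.17 res 0.26 30
near mean x,y in offcut frame (cross=0): [ -20.66 -164.91] dir deg 89.94 res 0.2 30
head hole [[   1.44425058 -175.75092032]]
```

Emit:
apply_moves(
  offset=[
    [0,0,-0.01],
    [-0.01,0,-0.02],
    [-0.02,-0.005,-0.02],
    [-0.02,-0.005,-0.02],
  ],
  yaw=[0,0,0,0],
  jaw=[1,1,1,1],
)

```text
t: 6.45
eef_pos: [546.4, 100.8, 55.0]
tcp_rot: [1.43, 1.569, 0.011]
ft_force: [2.1, 1.4, 4.3]
opening: 0.118
```

```bash
python3 snap.py 6 S,200,210,180,135,4; python3 - <<'E'
from meas2 import *
S,T=pickle.load(open("c6.pkl","rb"))
e1=seg(S,cs,LS,(184,349),(238,376),30,"foot"); e2=seg(S,cs,LS,(240,376),(385,258),30,"near"); e3=seg(S,cs,LS,(182,346),(228,305),35,"far")
print("hole",tooff(LS,plane(S,[blob(S,*cs((222,347)))],32)))
seg(T,ct,LT,(447,133),(454,202),35,"head");seg(T,ct,LT,(375,148),(444,134),35,"far");seg(T,ct,LT,(375,213),(452,203),33,"near")
E
```

```text
6.55 [546.35 100.75  55.  ] toolYang 8.65 tilt 0.12 F [2.92 1.7  5.4 ] open 0.119 j6 -0.09
foot mean x,y in offcut frame (cross=0): [-1.49  0.51] dir deg -0.09 res 0.14 30
near mean x,y in offcut frame (cross=0): [-19.81 -58.05] dir deg -89.65 res 0.25 30
far mean x,y in offcut frame (cross=0): [ 20.38 -20.13] dir deg 89.64 res 0.26 30
hole [[  1.21381048 -13.92265357]]
head mean x,y in offcut frame (cross=0): [   0.74 -190.53] dir deg -0.04 res 0.13 28
far mean x,y in offcut frame (cross=0): [  21.84 -167.56] dir deg -88.35 res 0.2 30
near mean x,y in offcut frame (cross=0): [ -20.67 -164.91] dir deg 89.81 res 0.16 30
```

Emit:
apply_moves(
  offset=[
    [0,0,0],
    [0,0,0],
    [0,0,0],
    [0,0,0],
    [0,0,0],
    [0,0,0.6],
    [0,0,2],
    [0,0,4],
    [0,0,5.6],
    [0,0,5.6],
  ],
  yaw=[0,0,0,0,0,0,0,0,0,0],
  jaw=[0.3,0,-0.2,-0.2,-0.2,-0.2,-0.2,-0.2,-0.2,-0.2],
)

```text
t: 7.8
eef_pos: [547.4, 100.9, 198.9]
tcp_rot: [1.472, 1.562, 0.052]
ft_force: [-0.3, -0.5, -0.0]
opening: 0.598
```

```bash
python3 snap.py 7 S,200,210,180,135,4; python3 - <<'E'
from meas2 import *
S,T=pickle.load(open("c7.pkl","rb"))
e1=seg(S,cs,LS,(184,349),(238,376),30,"foot"); e2=seg(S,cs,LS,(240,376),(385,258),30,"near"); e3=seg(S,cs,LS,(182,346),(228,305),35,"far")
print("hole",tooff(LS,plane(S,[blob(S,*cs((222,347)))],32)))
E
```

```text
7.9 [546.1  100.76 195.48] toolYang 8.65 tilt 0.16 F [ 0.16 -0.89 -1.16] open 0.6 j6 -0.09
foot mean x,y in offcut frame (cross=0): [-1.51  0.55] dir deg -0.12 res 0.14 30
near mean x,y in offcut frame (cross=0): [-19.84 -58.03] dir deg -89.67 res 0.24 30
far mean x,y in offcut frame (cross=0): [ 20.19 -20.05] dir deg 89.37 res 0.19 30
hole [[  1.19812936 -13.86320996]]
```

View pics/p7_0.png

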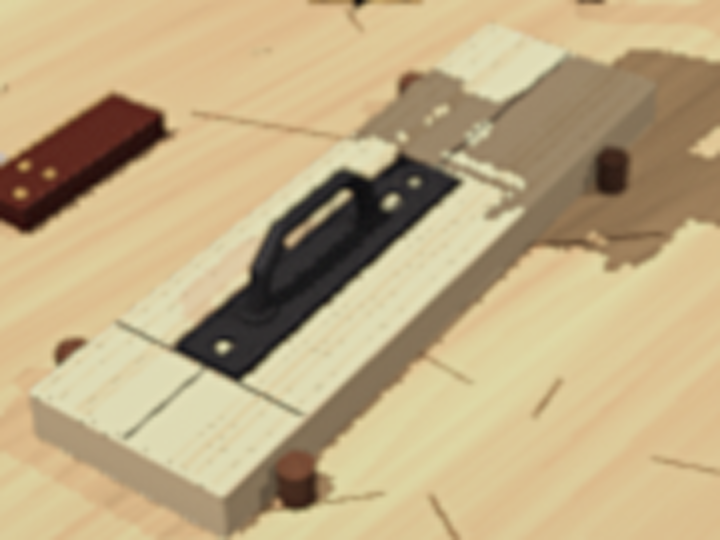

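Emit:
apply_moves(
  offset=[
    [-0.15,-1.0,0.1],
    [-0.3,-2.7,0.2],
    [-0.45,-4.5,0.2],
    [-0.6,-6.3,0.2],
    [-0.75,-8.1,0.2],
    [-0.9,-10,0.2],
    [-1.05,-12,0.2],
    [-1.2,-14,0.2],
    [-1.4,-15.8,0.2],
    [-1.54,-16.97,0.2],
    [-1.54,-16.97,0.2],
    [-1.54,-16.97,0.2],
  ],
  yaw=[0,0,0,0,0,0,0,0,0,0,0,0],
  jaw=[-0.2,-0.2,-0.2,-0.2,-0.2,-0.2,-0.2,-0.2,-0.2,-0.2,-0.2,-0.2],
)

```text
t: 9.4
eef_pos: [507.3, -322.7, 199.6]
tcp_rot: [2.191, 1.569, 0.772]
ft_force: [0.8, 0.6, 0.6]
opening: 0.6
```

```bash
python3 snap.py 8 S,340,70,130,140,4 T,140,160,380,120,2,1.6 T,170,175,200,90,4,1.6 
```

```text
9.5 [ 507.69 -322.4   200.17] toolYang 8.71 tilt 0.13 F [0.67 0.46 1.2 ] open 0.6 j6 -0.83
```

View pics/p8_0.png

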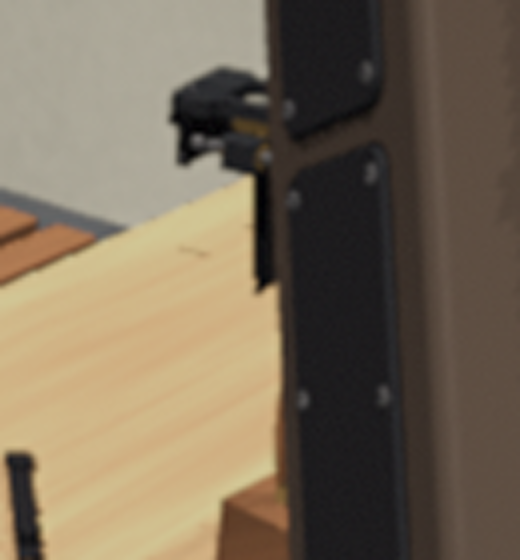

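View pics/p8_1.png

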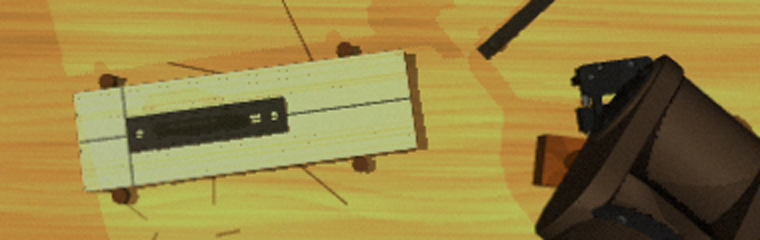

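View pics/p8_2.png

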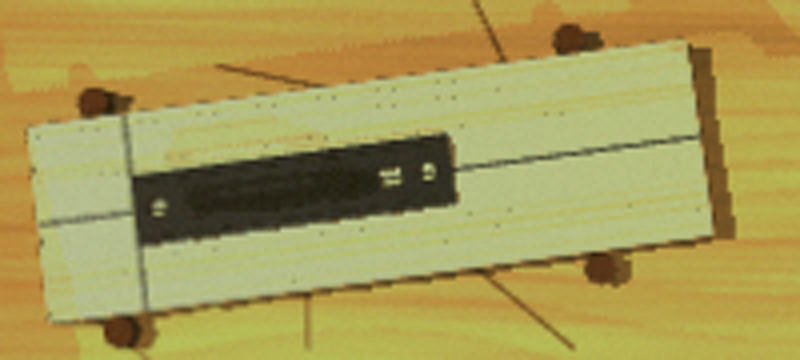

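```bash
python3 - <<'E'
from meas2 import *
S,T=pickle.load(open("c8.pkl","rb"))
a=[(134,178),(447,133),(456,201),(142,244)]
E=[seg(T,ct,LT,a[i],a[(i+1)%4],z,n,trim=.1) for i,(n,z) in enumerate((("far",35),("head",35),("near",33)))]
e=seg(T,ct,LT,(141,225),(142,242),33,"footA",trim=.0);e=seg(T,ct,LT,(135,185),(137,206),33,"footB",trim=.0)
crop(T,195,205,30,30,16,"z8.png",1.8)
E
```

```text
far mean x,y in offcut frame (cross=0): [ 21.61 -96.68] dir deg -89.83 res 0.18 30
head mean x,y in offcut frame (cross=0): [   0.98 -191.88] dir deg -3.64 res 0.28 30
near mean x,y in offcut frame (cross=0): [-21.14 -96.66] dir deg 89.87 res 0.35 30
footA mean x,y in offcut frame (cross=0): [-13.31   0.37] dir deg 0.51 res 0.05 30
footB mean x,y in offcut frame (cross=0): [9.34 0.39] dir deg -1.21 res 0.11 30
```

View pics/z8.png

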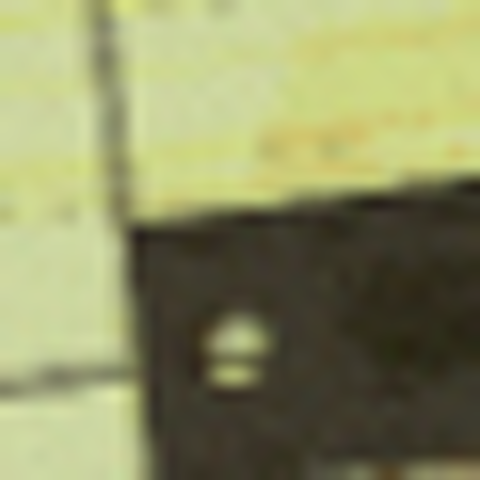

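Emit:
apply_moves(
  offset=[
    [0,-0.05,-0.8],
    [0,-0.05,-1.7],
    [0,-0.05,-2.5],
    [0,-0.05,-3.2],
    [0,-0.05,-3.56],
    [0,-0.05,-3.56],
    [0,-0.05,-3.56],
  ],
  yaw=[0,0,0,0,0,0,0],
  jaw=[-0.2,-0.2,-0.2,-0.2,-0.2,-0.2,-0.2],
)

```text
t: 10.38
eef_pos: [508.0, -323.8, 111.8]
tcp_rot: [1.456, 1.568, 0.037]
ft_force: [-0.3, -0.6, 1.6]
opening: 0.6
```

```bash
python3 snap.py 9 S,340,100,130,110,5 T,400,190,120,90,6,1.6
```

```text
10.47 [ 507.9  -323.81  111.8 ] toolYang 8.71 tilt 0.17 F [-0.98 -0.06  0.19] open 0.597 j6 -0.83
```

View pics/p9_0.png

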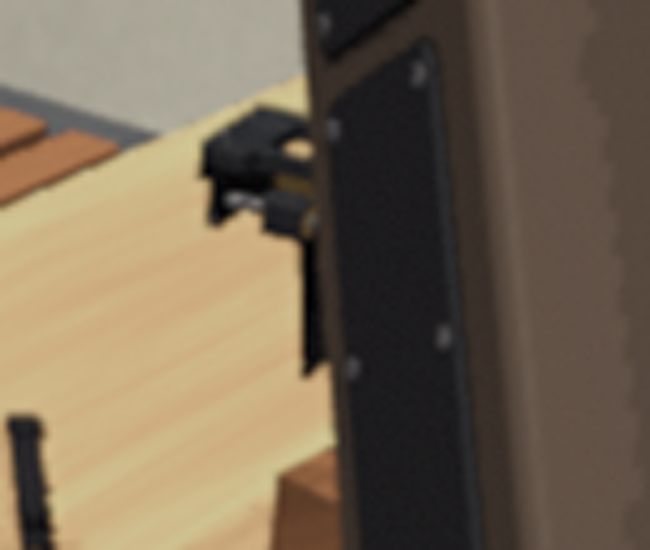

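View pics/p9_1.png

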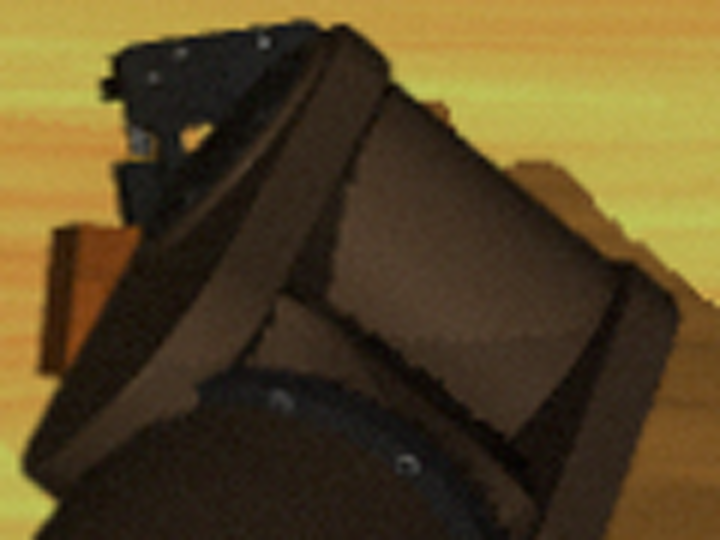

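Emit:
apply_moves(
  offset=[
    [0,0,0],
    [0,0,0],
    [0,0,0],
    [0,0,0],
    [0,0,0],
    [0,0,0],
  ],
  yaw=[0,0,0,0,0,0],
  jaw=[0.2,1,1,1,1,1],
)

```text
t: 11.22
eef_pos: [507.9, -323.8, 111.8]
tcp_rot: [1.409, 1.568, -0.01]
ft_force: [-0.3, 0.0, 1.3]
opening: 0.276
```

Emit:
apply_moves(
  offset=[
    [0,0,0.5],
    [0,0,1.4],
    [0,0,2.4],
    [0,0,3.4],
    [0.03,0.6,4],
    [0.1,2,4],
    [0.2,3.8,4],
    [0.3,5.6,4],
    [0.4,7.4,4],
    [0.5,9.2,4],
    [0.6,11,4],
    [0.7,13,4],
    [0.8,15,4],
    [0.9,17,4],
    [0.97,19,4],
    [1.02,20.2,4],
    [1.02,20.2,3.4],
    [1.02,20.2,2.6],
    [1.02,20.2,2.0],
    [1.02,20.2,2.0],
  ],
  yaw=[0,0,0,0,0,0,0,0,0,0,0,0,0,0,0,0,0,0,0,0],
  jaw=[1,1,1,1,1,1,1,1,1,1,1,1,1,1,1,1,1,1,1,1],
)

```text
t: 13.72
eef_pos: [532.8, 180.6, 160.7]
tcp_rot: [0.74, 1.57, -0.68]
ft_force: [-0.2, -0.0, -0.6]
opening: 0.278
```

```bash
python3 snap.py 10 S,180,160,150,170,3 S,215,230,60,80,8 T,150,150,200,110,4,1.6
```

```text
13.82 [533.53 180.83 162.08] toolYang 8.68 tilt 0.18 F [ 0.3  -0.59  0.02] open 0.282 j6 0.06
```

View pics/p10_0.png

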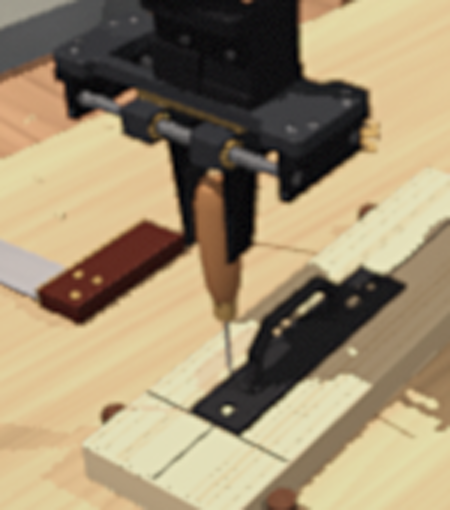

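View pics/p10_1.png

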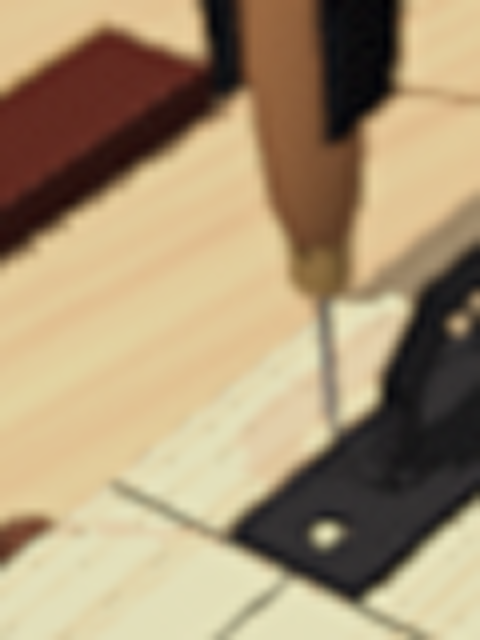

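View pics/p10_2.png

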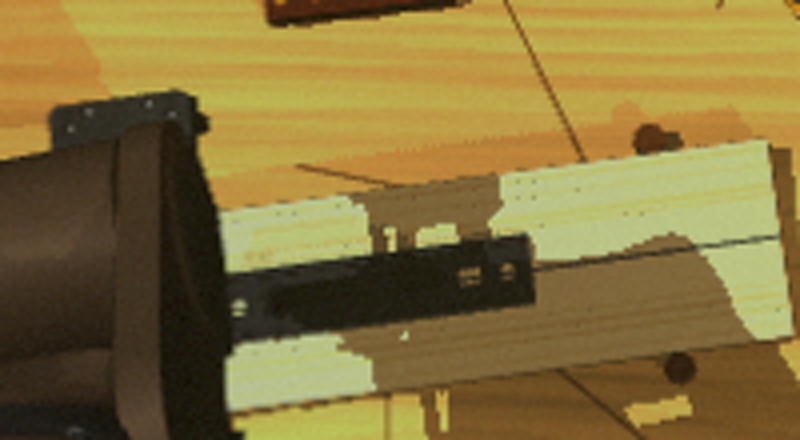

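```bash
python3 - <<'E'
from meas2 import *
S,T=pickle.load(open("c10.pkl","rb"))
f=lambda q:((q+.5-[215,230])*8-.5).round(1)
for z in(30,35,65.9,80,95,110.9,125.9): print(z,f(proj(S,[[533.5,180.8,z]])[0]))
H=LS[0]-14*LS[1]; HT=LT[0]-14*LT[1]; print("hole side",H,"top",HT, f(proj(S,[np.r_[H,30]])[0]),f(proj(S,[np.r_[H,35]])[0]))
# blade centre-line: dark vs bg per row
g=S["frame"].astype(float).mean(2)
b=[]
for r in range(269,283):
    row=g[r,250:262]; b.append((r,(250+np.argmin(row)).item(),row.round().astype(int).tolist()))
for x in b: print(x)
E
```

```text
30 [332.9 542. ]
35 [331.7 526.2]
65.9 [324.5 426.6]
80 [321.2 380. ]
95 [317.6 329.6]
110.9 [313.6 275.3]
125.9 [309.9 223.1]
hole side [534.01778615 181.13149158] top [533.14045118 181.77373925] [330.4 541.7] [329.3 525.9]
(269, 255, [189, 190, 190, 183, 155, 115, 162, 207, 214, 213, 213, 210])
(270, 255, [189, 189, 189, 188, 170, 120, 155, 207, 215, 211, 205, 199])
(271, 255, [189, 190, 195, 201, 179, 128, 155, 207, 212, 204, 198, 197])
(272, 255, [194, 198, 206, 205, 182, 132, 150, 200, 204, 197, 197, 200])
(273, 255, [203, 207, 209, 210, 195, 141, 145, 192, 199, 198, 200, 203])
(274, 256, [208, 207, 210, 213, 201, 143, 133, 180, 199, 201, 202, 203])
(275, 256, [206, 209, 213, 213, 199, 144, 132, 179, 200, 203, 203, 197])
(276, 256, [208, 211, 210, 205, 190, 144, 138, 182, 201, 202, 200, 186])
(277, 256, [210, 206, 201, 196, 185, 146, 137, 179, 200, 201, 198, 182])
(278, 256, [209, 201, 195, 192, 187, 151, 130, 171, 198, 201, 204, 192])
(279, 256, [200, 199, 198, 199, 192, 158, 131, 168, 201, 207, 210, 192])
(280, 256, [197, 200, 201, 202, 194, 160, 133, 171, 206, 211, 198, 158])
(281, 261, [199, 201, 201, 201, 193, 162, 139, 176, 202, 190, 150, 94])
(282, 261, [201, 201, 201, 200, 195, 177, 149, 167, 167, 131, 79, 43])
```

```bash
python3 - <<'E'
from meas2 import *
S,T=pickle.load(open("c10.pkl","rb"))
s=10;x0,y0,w,h=228,215,50,80
f=cv2.resize(S["frame"][y0:y0+h,x0:x0+w],None,fx=s,fy=s,interpolation=cv2.INTER_CUBIC)
f=cv2.cvtColor(f,cv2.COLOR_RGB2BGR); f=cv2.resize(f,None,fx=.75,fy=.75)
P=proj(S,[[533.5,180.8,z] for z in (65.9,111,141,156,181)]); Q=((P+.5-[x0,y0])*7.5-.5)
for a,b in zip(Q[:-1],Q[1:]): cv2.line(f,tuple(int(v) for v in a.round()),tuple(int(v) for v in b.round()),(0,0,255),1)
cv2.imwrite("pics/z10.png",f); print(Q.round(1))
E
```

```text
[[206.7 512.4]
 [196.5 370.2]
 [189.4 271.5]
 [185.8 220.9]
 [179.6 134.6]]
```

View pics/z10.png

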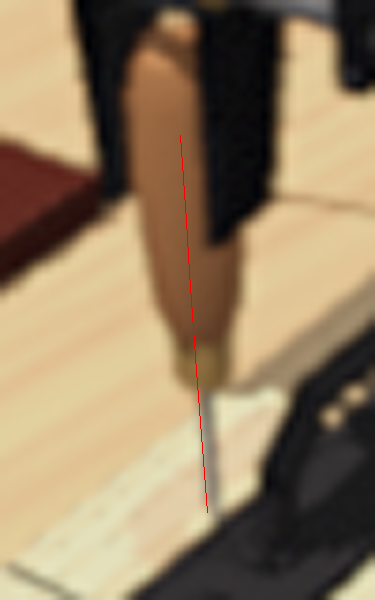

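```bash
python3 snap.py 11 S,215,230,60,80,8; python3 - <<'E'
from meas2 import *
from cell import env
S,T=pickle.load(open("c11.pkl","rb")); S0,T0=pickle.load(open("c10.pkl","rb"))
p=env.state()["eef_pos"]; tip=np.r_[p[:2],p[2]-96.8]
g=S["frame"].astype(np.float32).mean(2)
c=pencil(S,(254.9,268),(256,280),n=13,half=3); print("blade px",c[[0,-1]].round(2).tolist())
q=proj(S,[tip+[0,0,z] for z in (10,40)]); print("pred axis",q.round(2).tolist())
q0,d,r=fit(c); m=q[0]+(q[1]-q[0])*((c[:,1]-q[0,1])/(q[1,1]-q[0,1]))[:,None]; print("dx px",(c[:,0]-m[:,0]).round(2))
for r in range(280,288): print(r,g[r,252:264].round().astype(int).tolist())
print("pred tip",proj(S,[tip]))
E
```

```text
13.93 [533.7  181.   162.46] toolYang 8.69 tilt 0.23 F [-0.22 -0.39 -0.39] open 0.276 j6 0.06
blade px [[254.51, 268.04], [255.47, 280.05]]
pred axis [[254.69, 278.87], [253.78, 266.23]]
dx px [0.6  0.51 0.68 0.79 0.68 0.71 0.74 0.74 0.66 0.65 0.67 0.69 0.69]
280 [202, 202, 189, 140, 150, 199, 210, 210, 198, 159, 81, 24]
281 [202, 201, 189, 150, 159, 204, 208, 190, 149, 94, 45, 29]
282 [201, 200, 190, 168, 171, 192, 174, 130, 79, 43, 32, 30]
283 [200, 201, 203, 199, 185, 155, 111, 65, 38, 36, 35, 32]
284 [197, 205, 209, 198, 159, 99, 57, 39, 41, 42, 37, 31]
285 [199, 208, 198, 160, 100, 48, 39, 43, 45, 40, 37, 31]
286 [196, 186, 148, 93, 47, 33, 39, 44, 44, 38, 36, 33]
287 [165, 125, 75, 41, 36, 40, 42, 43, 44, 40, 36, 32]
pred tip [[254.98771784 282.9867996 ]]
```

View pics/p11_0.png

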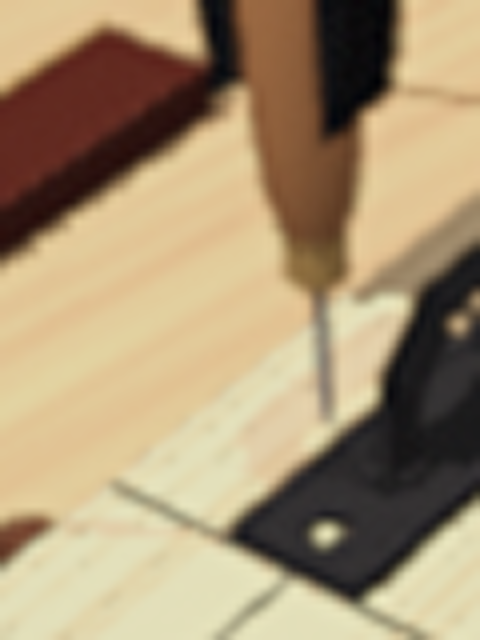

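```bash
python3 - <<'E'
from meas2 import *
S,T=pickle.load(open("c11.pkl","rb"))
p=np.array([533.7,181.0]); 
b=blob(S,*[(325+.5)/8-.5+215,(532+.5)/8-.5+230],r=4); print("hole blob px",b)
g=S["frame"].astype(int).mean(2).astype(int); print(g[291:303,250:262])
for xo in(0,.6,1.2): print(xo, proj(S,[np.r_[LS[0]+xo*LS[2]-14*LS[1],30],np.r_[LS[0]+xo*LS[2]-14*LS[1],32.5],np.r_[LS[0]+xo*LS[2]-14*LS[1],35]]).round(2).tolist())
print("tip at z30 pred",proj(S,[np.r_[p,30]])+[.68,0])
q=proj(S,[np.r_[p,30],np.r_[p+LS[2],30],np.r_[p+LS[1],30]]); print("J xo,yo px/mm",(q[1]-q[0]).round(3),(q[2]-q[0]).round(3))
print(tooff(LS,p),tooff(LT,p))
E
```

```text
hole blob px [255.28318286 296.29187562]
[[ 52  41  44  49  49  50  50  50  50  49  47  44]
 [ 44  47  49  50  49  50  50  52  51  50  51  51]
 [ 48  50  50  49  50  46  49  50  49  50  49  50]
 [ 51  49  48  46  44  40  37  36  41  46  51  50]
 [ 48  49  44  47  84 123 118  72  46  46  50  49]
 [ 50  48  46  71 146 201 189 123  71  53  48  50]
 [ 50  49  48  69 135 178 153  90  56  50  49  49]
 [ 47  48  48  52  79 104  79  51  47  49  50  49]
 [ 34  40  45  46  48  51  48  47  47  50  50  51]
 [ 57  34  33  39  45  47  47  50  51  51  50  50]
 [119  76  52  34  32  39  46  47  50  50  46  39]
 [159 152 136  98  56  34  32  40  44  42  36  27]]
0 [[255.86, 297.27], [255.79, 296.29], [255.72, 295.3]]
0.6 [[255.63, 297.16], [255.55, 296.17], [255.48, 295.18]]
1.2 [[255.39, 297.04], [255.31, 296.05], [255.24, 295.07]]
tip at z30 pred [[256.7047063  297.31592497]]
J xo,yo px/mm [-0.399 -0.195] [-0.333  0.289]
[ -0.33401858 -14.08191206] [  0.43649569 -14.84925802]
```

Emit:
apply_moves(
  offset=[
    [0.026,0.093,0],
    [0.026,0.093,-0.4],
    [0.026,0.093,-0.8],
    [0.026,0.093,-1.0],
    [0.026,0.093,-1.1],
    [0.026,0.093,-1.1],
    [0.026,0.093,-1.1],
  ],
  yaw=[0,0,0,0,0,0,0],
  jaw=[1,1,1,1,1,1,1],
)

```text
t: 14.8
eef_pos: [534.5, 183.4, 135.1]
tcp_rot: [1.486, 1.566, 0.066]
ft_force: [-0.1, -0.7, -0.2]
opening: 0.281
```

```bash
python3 snap.py 12 S,235,265,40,50,12; python3 - <<'E'
from meas2 import *
S,T=pickle.load(open("c12.pkl","rb"))
g=S["frame"].astype(int).mean(2).astype(int); print(g[284:302,249:263])
E
```

```text
14.9 [534.45 183.36 135.18] toolYang 8.69 tilt 0.25 F [ 0.   -0.15 -0.26] open 0.28 j6 0.06
[[201 200 198 196 187 137 120 139 102  57  39  41  38  26]
 [199 195 194 199 196 144  94  76  48  38  42  45  37  22]
 [194 192 195 196 183 139  91  50  32  40  45  43  35  23]
 [192 193 187 163 132 115  93  54  38  40  41  43  34  22]
 [194 182 148 102  82 100  95  59  41  40  41  43  31  23]
 [184 147  91  55  67  99  97  64  44  43  41  37  25  22]
 [148  93  50  39  68 100  99  68  49  47  46  38  25  21]
 [ 88  52  41  44  65  96 100  71  52  48  47  41  29  26]
 [ 48  45  47  49  62  89  98  70  49  42  34  36  36  43]
 [ 43  49  49  49  55  74  85  62  45  35  35  45  47  50]
 [ 45  48  48  46  46  52  54  40  27  27  43  49  50  50]
 [ 46  45  45  41  45  84 123 118  67  34  45  49  51  50]
 [ 49  49  48  45  71 146 201 190 119  53  46  49  49  50]
 [ 48  51  49  48  68 134 178 154  89  48  49  50  50  47]
 [ 40  46  49  49  52  79 103  80  52  48  48  50  49  49]
 [ 34  34  41  45  46  48  51  47  47  49  50  50  51  50]
 [100  57  33  34  40  45  46  50  49  49  50  50  50  43]
 [174 120  76  50  35  32  41  46  49  50  52  48  39  30]]
```

View pics/p12_0.png

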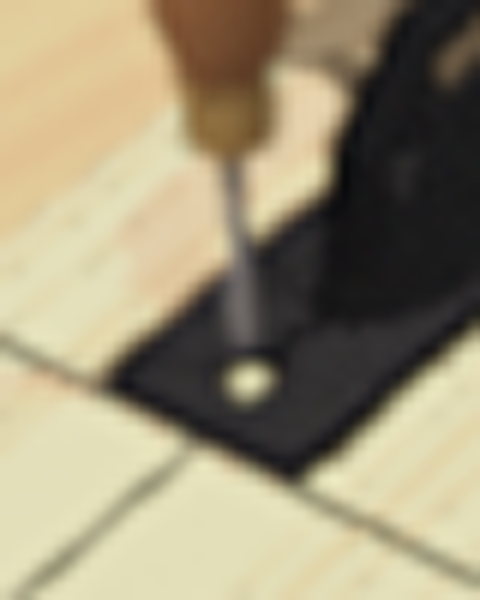

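Emit:
apply_moves(
  offset=[
    [-0.012,-0.026,0],
    [-0.012,-0.026,-0.1],
    [-0.012,-0.026,-0.2],
    [-0.012,-0.026,-0.28],
    [-0.012,-0.026,-0.28],
    [-0.012,-0.026,-0.28],
  ],
  yaw=[0,0,0,0,0,0],
  jaw=[1,1,1,1,1,1],
)

```text
t: 15.65
eef_pos: [534.2, 182.7, 128.2]
tcp_rot: [1.484, 1.566, 0.065]
ft_force: [1.2, 0.0, -0.7]
opening: 0.281
```

```bash
python3 snap.py 13 S,235,265,40,50,12; python3 - <<'E'
from meas2 import *
S,T=pickle.load(open("c13.pkl","rb"))
g=S["frame"].astype(int).mean(2).astype(int); print(g[288:302,249:263])
E
```

```text
15.75 [534.2  182.71 128.25] toolYang 8.69 tilt 0.26 F [-0.74  0.35 -0.52] open 0.278 j6 0.06
[[193 183 149 102  71  84 101  75  46  42  35  30  25  21]
 [184 148  93  55  55  87 105  82  51  41  39  28  22  23]
 [149  93  50  37  53  86 105  83  53  47  45  38  24  20]
 [ 88  52  41  42  55  84 106  86  55  48  48  39  28  21]
 [ 49  45  47  48  54  83 109  92  59  42  35  34  31  32]
 [ 44  48  48  49  53  82 111  94  55  34  35  45  47  47]
 [ 45  49  49  46  50  80 108  89  45  26  43  50  52  50]
 [ 45  45  45  41  45  81 112  86  41  30  45  50  51  50]
 [ 48  49  48  46  61 117 152 113  55  40  47  50  51  49]
 [ 49  50  50  47  65 122 159 116  60  47  48  49  49  49]
 [ 39  47  48  49  52  78 102  77  51  48  51  50  49  48]
 [ 34  33  40  45  47  49  51  49  48  48  50  50  50  50]
 [100  58  34  33  40  45  48  49  50  50  50  50  50  43]
 [174 120  76  52  33  33  40  46  50  49  50  48  39  29]]
```

View pics/p13_0.png

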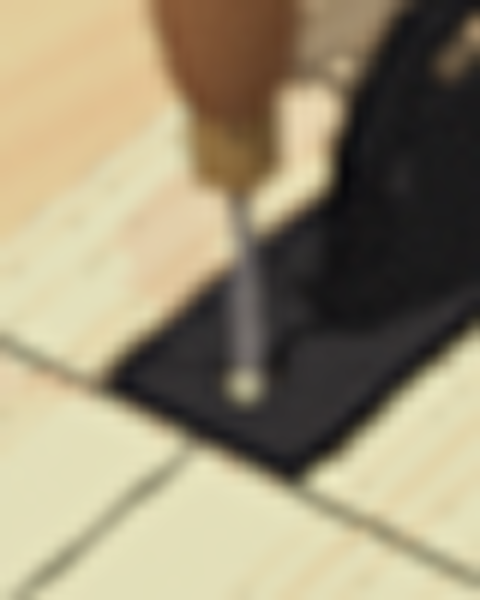

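Emit:
apply_moves(
  offset=[
    [0,0,-0.01],
    [0,0,-0.02],
    [0,0,-0.03],
    [0,0,-0.04],
    [0,0,-0.04],
  ],
  yaw=[0,0,0,0,0],
  jaw=[1,1,1,1,1],
)

```text
t: 16.38
eef_pos: [534.2, 182.7, 127.2]
tcp_rot: [1.487, 1.566, 0.068]
ft_force: [-0.5, 0.3, 0.0]
opening: 0.274
```

Emit:
apply_moves(
  offset=[
    [0,0,-0.01],
    [0,0,-0.015],
    [0,0,-0.02],
    [0,0,-0.02],
    [0,0,-0.02],
  ],
  yaw=[0,0,0,0,0],
  jaw=[1,1,1,1,1],
)

```text
t: 17.0
eef_pos: [534.2, 182.7, 126.7]
tcp_rot: [1.487, 1.566, 0.068]
ft_force: [-0.5, -0.1, -0.5]
opening: 0.279
```

Emit:
apply_moves(
  offset=[
    [0,0,-0.01],
    [0,0,-0.015],
    [0,0,-0.02],
    [0,0,-0.02],
  ],
  yaw=[0,0,0,0],
  jaw=[1,1,1,1],
)

```text
t: 17.5
eef_pos: [534.2, 182.7, 126.3]
tcp_rot: [1.496, 1.566, 0.077]
ft_force: [-0.9, -0.2, 1.8]
opening: 0.277
```

Emit:
apply_moves(
  offset=[
    [0,0,-0.01],
    [0,0,-0.015],
    [0,0,-0.015],
  ],
  yaw=[0,0,0],
  jaw=[1,1,1],
)

```text
t: 17.88
eef_pos: [534.3, 182.7, 126.0]
tcp_rot: [1.498, 1.566, 0.079]
ft_force: [-0.1, 0.2, 2.0]
opening: 0.278
```

```bash
python3 snap.py 14 S,235,265,40,50,12 S,180,160,150,170,3; python3 - <<'E'
from meas2 import *
S,T=pickle.load(open("c14.pkl","rb"))
g=S["frame"].astype(int).mean(2).astype(int); print(g[288:302,249:263])
E
```

```text
17.98 [534.25 182.72 125.97] toolYang 8.69 tilt 0.27 F [-0.5  -0.58  2.83] open 0.278 j6 0.06
[[193 182 149 103  71  84 101  75  48  40  36  30  26  22]
 [184 148  92  55  55  88 105  80  49  42  39  28  22  24]
 [148  94  51  38  54  87 106  82  53  47  44  37  25  22]
 [ 89  52  40  43  55  85 105  84  54  47  46  40  27  22]
 [ 49  44  47  48  55  83 106  86  54  43  35  36  32  32]
 [ 45  47  50  48  52  82 108  90  53  33  35  45  46  47]
 [ 44  48  48  47  51  83 112  91  44  26  44  50  50  50]
 [ 45  46  45  41  47  90 124  98  44  30  45  51  50  50]
 [ 49  49  48  45  61 114 147 110  55  42  46  49  49  50]
 [ 49  48  50  48  59  98 124  91  53  47  49  50  50  47]
 [ 39  47  50  49  51  62  74  58  49  49  50  50  48  48]
 [ 34  33  40  46  48  48  49  47  49  49  50  50  51  51]
 [100  58  33  33  40  45  49  49  50  50  50  51  49  43]
 [174 120  76  52  34  35  40  45  48  50  50  48  40  28]]
```

View pics/p14_0.png

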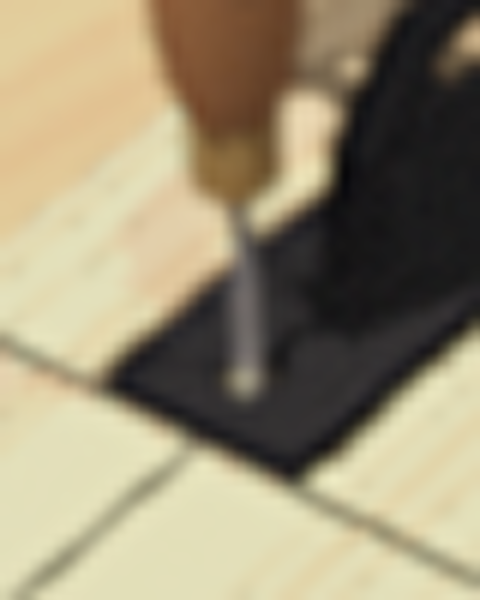

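View pics/p14_1.png

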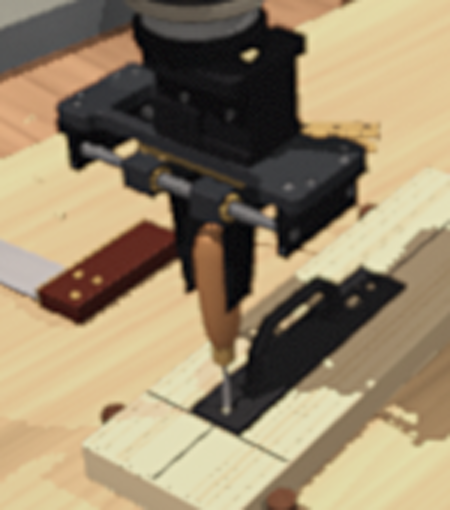

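Emit:
apply_moves(
  offset=[
    [0,0,0.05],
    [0.004,-0.024,0.05],
    [0.007,-0.047,0.05],
    [0.007,-0.047,0.02],
    [0.007,-0.047,0],
    [0.007,-0.047,-0.01],
    [0.007,-0.047,-0.015],
    [0.007,-0.047,-0.015],
  ],
  yaw=[0,0,0,0,0,0,0,0],
  jaw=[1,1,1,1,1,1,1,1],
)

```text
t: 18.98
eef_pos: [534.5, 181.6, 125.8]
tcp_rot: [1.507, 1.566, 0.088]
ft_force: [-0.3, -0.3, 3.6]
opening: 0.277
```

```bash
python3 snap.py 15 S,235,265,40,50,12; python3 - <<'E'
from meas2 import *
S,T=pickle.load(open("c15.pkl","rb"))
g=S["frame"].astype(int).mean(2).astype(int); print(g[288:302,249:263])
E
```

```text
19.07 [534.5  181.6  125.71] toolYang 8.69 tilt 0.29 F [-0.27 -0.87  4.02] open 0.284 j6 0.06
[[193 183 149 102  62  75 111  94  54  39  36  30  24  21]
 [184 147  93  54  45  80 114  96  57  41  37  29  22  24]
 [148  93  52  38  47  82 113  97  59  46  45  37  26  20]
 [ 89  53  41  43  49  76 106  96  63  48  45  41  28  23]
 [ 49  44  47  48  50  74 102  97  65  43  36  34  37  41]
 [ 43  47  48  48  50  74 102  99  65  35  34  44  48  50]
 [ 43  45  46  43  45  70  99  96  58  32  44  49  51  50]
 [ 46  47  46  40  40  79 113 100  53  31  44  50  51  50]
 [ 50  49  49  44  59 121 161 121  57  40  46  50  50  50]
 [ 48  49  50  47  63 119 157 118  61  46  49  50  49  48]
 [ 41  45  48  49  51  75  97  75  51  49  49  50  48  49]
 [ 35  34  41  45  47  50  52  48  46  49  50  49  49  50]
 [100  57  34  33  40  44  48  48  50  50  51  50  51  44]
 [175 120  76  52  34  33  39  46  49  51  50  48  39  27]]
```

View pics/p15_0.png

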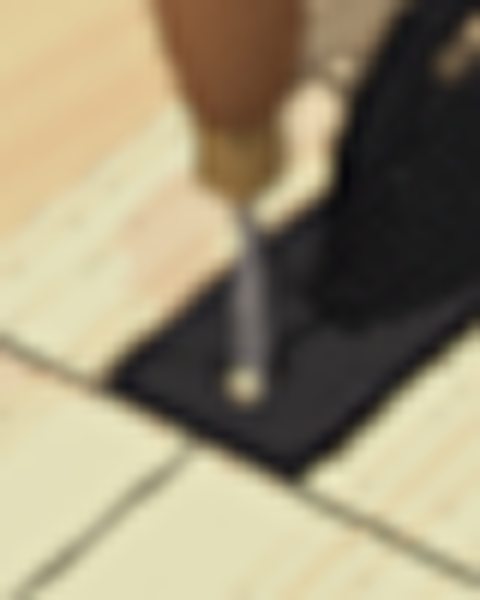

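Emit:
apply_moves(
  offset=[
    [0,0,-0.006],
    [0,0,-0.012],
    [0,0,-0.012],
    [0,0,-0.012],
  ],
  yaw=[0,0,0,0],
  jaw=[1,1,1,1],
)

```text
t: 19.58
eef_pos: [534.6, 181.6, 125.5]
tcp_rot: [1.507, 1.566, 0.087]
ft_force: [-0.8, -1.1, 5.1]
opening: 0.273
```

```bash
for i in 16 17 18; do python3 snap.py $i S,235,265,40,50,12 S,180,160,150,170,3 T,140,60,350,220,2,1.6; done; python3 - <<'E'
from meas2 import *
S,T=pickle.load(open("c18.pkl","rb"))
g=S["frame"].astype(int).mean(2).astype(int); print(g[292:300,251:260])
e1=seg(S,cs,LS,(184,349),(238,376),30,"foot"); e2=seg(S,cs,LS,(240,376),(385,258),30,"near")
for p,q in (((254.1,268),(255.2,280)),):
  c=pencil(S,(254.5,283),(254.9,286),n=4,half=3); print(c.round(2).tolist())
E
```

```text
19.68 [534.55 181.57 125.45] toolYang 8.69 tilt 0.29 F [ 0.01 -0.87  4.2 ] open 0.28 j6 0.06
19.77 [534.52 181.57 125.43] toolYang 8.69 tilt 0.29 F [-0.49 -0.28  4.83] open 0.281 j6 0.06
19.88 [534.54 181.59 125.42] toolYang 8.69 tilt 0.29 F [-0.36 -0.02  4.66] open 0.273 j6 0.06
[[ 47  49  50  74 103  96  64  44  35]
 [ 48  48  51  74 103  99  64  36  35]
 [ 45  43  45  71  99  97  58  32  42]
 [ 46  41  38  68 101  96  54  32  44]
 [ 49  45  54 103 137 108  55  41  48]
 [ 49  48  61 113 146 103  54  47  49]
 [ 49  48  52  75  94  69  48  48  50]
 [ 40  45  47  49  50  48  48  50  49]]
foot mean x,y in offcut frame (cross=0): [-1.47  0.46] dir deg -0.16 res 0.12 30
near mean x,y in offcut frame (cross=0): [-19.8  -58.06] dir deg -89.67 res 0.24 30
[[255.09, 282.92], [255.72, 283.86], [256.27, 284.8], [256.79, 285.75]]
```

View pics/p18_1.png

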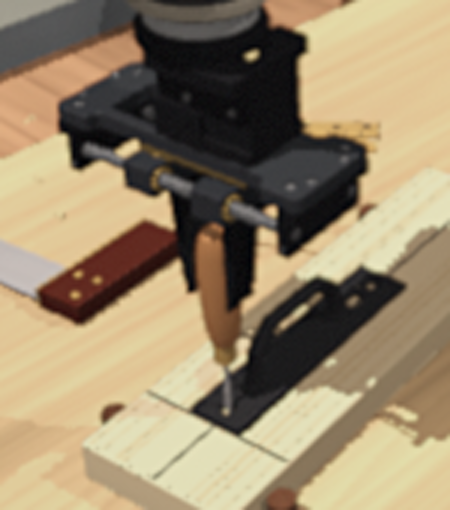

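View pics/p18_2.png

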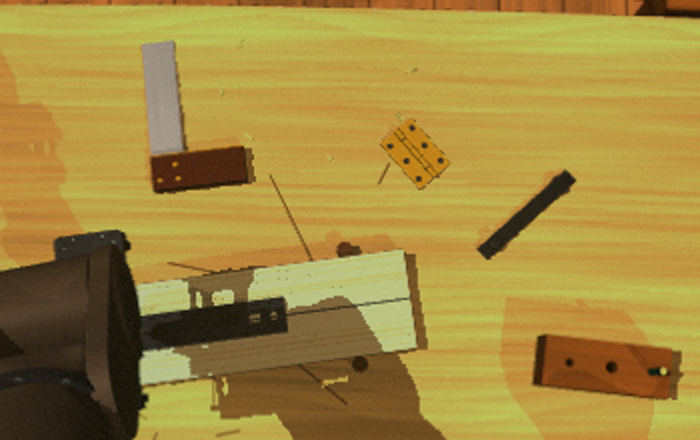

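View pics/p18_0.png

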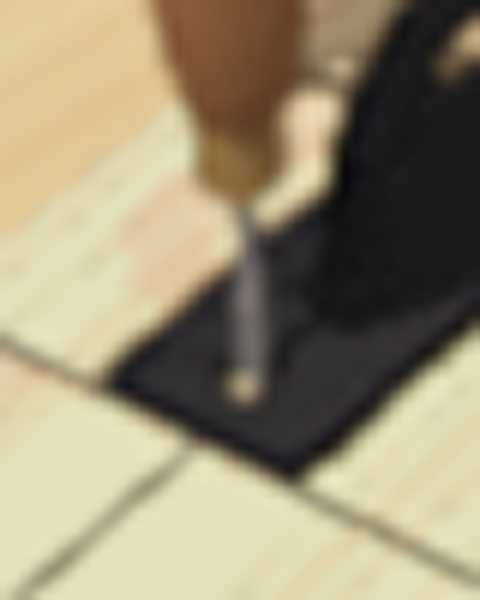

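```bash
python3 - <<'E'
from cell import env
print(env.job_done()); s=env.state(); print(s["t"],s["eef_pos"],s["ft_force"],s["opening"])
E
```

```text
the job is handed in; nothing more can be done
None
the job is handed in; nothing more can be done
```

I slid the latch handle onto its lines by its pull, then took the beech-handled bradawl from the block. I handed the job in at about 20 s, still holding its point on the wood in the foot screw hole.

**Latch:**
- **Position:** The foot edge is within about 0.5 mm of the cross line. The plate is centred to about 0.2–0.6 mm by its edges and square to about 0.3°. The pencil line seen through the foot hole suggested nearer 1 mm off centre, so those two checks disagree slightly. It had not moved by the last picture.
- **Contact with the wood:** Just after the slide, the wrist force read 3.7 N downward, about the latch's weight. The gripper may therefore have carried most of that weight for a moment. I saw no visible lift, and I pressed it back down to about +5 N before letting go.

**Bradawl:**
- **Force and upright:** The last force readings were 4.2–5.1 N. The blade looked upright in the side view to about 0.6°, and the tool's own tilt read 0.29°.
- **Point position:** By the side view the point is within about 1 mm of the hole centre. The arm blocked the top camera there, so only the side view and the robot's own position confirm it.

**Other things:**
- The turquoise look-alike fell over by itself in the first 0.3 s, before the arm moved. It was lying on the bench when last seen.
- The hinge, try square and latch bar were not approached, and they look undisturbed in the last pictures.

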